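Put the paint pots back in their drawer and stack the beakers

TASK

Painting is over: pull the paint drawer open, drop every paint pot on the table upright into a pocket of its own in the drawer so that it stands right down on the bottom, then push the drawer fully shut. Also nest the empty beakers upright one inside another, as a single stack standing wholly on the round cork mat. Leave the other things on the table where they are.

Things in the scene. Friction and masses are not known exactly. Their poses are not given: they have to be found in the camera images.
- chest: brown wooden desktop chest with the paint drawer, fixed: 88 mm high, 250 mm wide, 260 mm deep. Origin on the table under the middle of its front, x pointing to its back. Two wood slices lie fixed on the far part of its top, up to 130 mm above the table; a fixed brush jar and a glue bottle stand to its left, out of the way.
- drawer_handle (a point): middle of the steel bar handle of the paint drawer (bar 90 mm long along y, 11 mm thick, 52 mm above the table; its centre line is 35 mm in front of the drawer front). The point's -x axis is the direction in which the drawer pulls out, towards the robot; z is up.
- drawer (a joint): how far the drawer is pulled out, in m: 0 fully shut, 0.155 fully out (stops at both ends). It slides with about 2 N of friction and stays where it is left. Inside the front half is a wooden block with six round pockets, two rows of three; the top of the block and of the drawer sides is 40 mm above the table, the drawer front 75 mm.
- pocket0 (a point): centre of the mouth of one of the six round pockets in the drawer's wooden block; it moves with the drawer. Every pocket is 43 mm wide and 24 mm deep, with a small chamfer; its mouth is 40 mm above the table. z is up, x and y run along the drawer (-x is the pull direction). The columns are 68 mm apart along y, the two rows 60 mm apart along x. Row nearest the drawer front.
- pocket1 (a point): mouth centre of another pocket, like pocket0. Row nearest the drawer front.
- pocket2 (a point): mouth centre of another pocket, like pocket0. Row nearest the drawer front.
- pocket3 (a point): mouth centre of another pocket, like pocket0. Row farther from the front; clear of the chest when the drawer is fully out.
- pocket4 (a point): mouth centre of another pocket, like pocket0. Row farther from the front; clear of the chest when the drawer is fully out.
- pocket5 (a point): mouth centre of another pocket, like pocket0. Row farther from the front; clear of the chest when the drawer is fully out.
- pot0: closed paint pot, red with a white lid that has a red dot: plain upright cylinder 40 mm across, 50 mm high, about 70 g, foot chamfered. Origin at the centre of its underside, z up through the lid. May be absent (None).
- pot1: closed paint pot, blue with a white lid that has a blue dot: plain upright cylinder 40 mm across, 50 mm high, about 70 g, foot chamfered. Origin at the centre of its underside, z up through the lid. May be absent (None).
- pot2: closed paint pot, yellow with a white lid that has a yellow dot: plain upright cylinder 40 mm across, 50 mm high, about 70 g, foot chamfered. Origin at the centre of its underside, z up through the lid. May be absent (None).
- pot3: closed paint pot, green with a white lid that has a green dot: plain upright cylinder 40 mm across, 50 mm high, about 70 g, foot chamfered. Origin at the centre of its underside, z up through the lid. May be absent (None).
- pot4: closed paint pot, purple with a white lid that has a purple dot: plain upright cylinder 40 mm across, 50 mm high, about 70 g, foot chamfered. Origin at the centre of its underside, z up through the lid. May be absent (None).
- cup0: empty blue-grey stacking beaker, open upwards, 50 mm high, about 50 g: the top 22 mm is a straight collar 66 mm across (mouth 59 mm inside), below it the body tapers from 54 mm to 42 mm at the foot. Origin at the centre of its underside, z up through the mouth. Nested in another, its collar rests on the other's rim, so it sits 22 mm higher. May be absent (None).
- cup1: empty blue-grey stacking beaker, open upwards, 50 mm high, about 50 g: the top 22 mm is a straight collar 66 mm across (mouth 59 mm inside), below it the body tapers from 54 mm to 42 mm at the foot. Origin at the centre of its underside, z up through the mouth. Nested in another, its collar rests on the other's rim, so it sits 22 mm higher. May be absent (None).
- cup2: empty blue-grey stacking beaker, open upwards, 50 mm high, about 50 g: the top 22 mm is a straight collar 66 mm across (mouth 59 mm inside), below it the body tapers from 54 mm to 42 mm at the foot. Origin at the centre of its underside, z up through the mouth. Nested in another, its collar rests on the other's rim, so it sits 22 mm higher. May be absent (None).
- mat: round cork mat, 90 mm across, 5 mm thick, fixed to the table. Origin at the centre of its underside.
- slice: loose sawn wood slice with bark, 90 mm across, 18 mm high, origin at the centre of its underside; leave alone
- phone: black telephone lying flat, 148 x 72 x 9 mm; leave alone
- mushroom: small clay mushroom with a red-brown cap, 57 mm across, 77 mm high; leave alone
- sanding_block: cork sanding block with dark red paper, 92 x 57 x 24 mm; leave alone
Not all that is in view belongs to the job. What is shaped like the cup0 but green is not meant.

How it is judged:
On the way, in this order (a step that is already met when the one before it is completed fails the run):
1. the drawer is pulled open (more than 120 mm) (value of joint drawer above 0.12 m), for 0.2 s.
2. every paint pot stands in a pocket of the open drawer, right down (z of each of pot0, pot1, pot2, pot3, pot4 in the frame of pocket1 below -0.02 m and x of pot0 in the frame of pocket1 between -0.01 and 0.07 m and y of pot0 in the frame of pocket1 between -0.08 and 0.08 m and angle between each of pot0, pot1, pot2, pot3, pot4's own z axis and vertical below 0.12 rad and x of pot1 in the frame of pocket1 between -0.01 and 0.07 m and y of pot1 in the frame of pocket1 between -0.08 and 0.08 m and x of pot2 in the frame of pocket1 between -0.01 and 0.07 m and y of pot2 in the frame of pocket1 between -0.08 and 0.08 m and x of pot3 in the frame of pocket1 between -0.01 and 0.07 m and y of pot3 in the frame of pocket1 between -0.08 and 0.08 m and x of pot4 in the frame of pocket1 between -0.01 and 0.07 m and y of pot4 in the frame of pocket1 between -0.08 and 0.08 m and value of joint drawer above 0.05 m), for 0.2 s.
3. the drawer is pushed fully shut (value of joint drawer below 0.006 m), for 0.2 s.
At the end, for the whole second after the job is handed in: Pots upright in pockets: over the block, underside over 20 mm below the mouth; drawer within 6 mm of shut; beakers upright (0.12 rad), within 8 mm of one axis, within 27 mm of the mat's centre, nested (undersides 3 to 53 mm up); all at rest (z of each of pot0, pot1, pot2, pot3, pot4 in the frame of pocket1 below -0.02 m and x of pot0 in the frame of pocket1 between -0.01 and 0.07 m and y of pot0 in the frame of pocket1 between -0.08 and 0.08 m and angle between each of pot0, pot1, pot2, pot3, pot4, cup0, cup1, cup2's own z axis and vertical below 0.12 rad and x of pot1 in the frame of pocket1 between -0.01 and 0.07 m and y of pot1 in the frame of pocket1 between -0.08 and 0.08 m and x of pot2 in the frame of pocket1 between -0.01 and 0.07 m and y of pot2 in the frame of pocket1 between -0.08 and 0.08 m and x of pot3 in the frame of pocket1 between -0.01 and 0.07 m and y of pot3 in the frame of pocket1 between -0.08 and 0.08 m and x of pot4 in the frame of pocket1 between -0.01 and 0.07 m and y of pot4 in the frame of pocket1 between -0.08 and 0.08 m and value of joint drawer below 0.006 m and horizontal distance between each of cup0, cup1, cup2 and mat below 0.027 m and height (world z) of cup0 between 0.003 and 0.053 m and linear speed of each of cup0, cup1, cup2, pot0, pot1, pot2, pot3, pot4 below 0.02 m/s and horizontal distance between cup0 and cup1 below 0.008 m and horizontal distance between each of cup0, cup1 and cup2 below 0.008 m and height (world z) of cup1 between 0.003 and 0.053 m and height (world z) of cup2 between 0.003 and 0.053 m); the robot touches nothing.
It fails at once if another thing on the table (wood slice, phone, mushroom, sanding block) is pushed more than 40 mm from its place (distance of any of slice, phone, mushroom, sanding_block from where it was at the start of the episode above 0.04 m).
Of pot0, pot1, pot2, pot3, pot4 only 3 to 5 are there at a start; the rules pass over those that are not, and their reading is None.
Of cup0, cup1, cup2 only 2 to 3 are there at a start; the rules pass over those that are not, and their reading is None.
At some moment in a run one of pot0, pot1, pot2, pot3, pot4 may be knocked a few centimetres aside while the robot is not near it.
It also fails if it takes over 210 s, if anything falls off the work surface, if the arm or the gripper's body presses on something with over 40 N, if the wrist force passes 120 N, or if a joint passes its speed limit or range.

ROBOT

A 7-joint arm with a two-finger parallel gripper is mounted at the origin on the work surface. World frame = base frame: x ahead of the robot, y to its left, z up, the work surface at z = 0. Lengths are in m, angles in rad, forces in N, time in s.
With the tool pointing down it reaches from about 0.35 to 0.9 m from the base axis. Payload 7.2 kg.
Tool frame: the origin (TCP) lies on the centre line of the jaws, within the pads' length; the fingertips stand 17 mm ahead of it and the grasp point (between the pads) lies 2 mm behind it; z points along the fingers, y is the line along which they close (so a half turn about z gives the same grasp; the last joint's range is limited). The gripper opens to 85 mm and grips with 20 to 120 N. Pads are 22 mm wide; open, the fingers measure 114 mm over their backs; the gripper's body (76 mm by 85 mm) begins 54 mm behind the grasp point. The pads swing forward as they close: fully open they stand 13 mm farther back than shut.
Start: joints at [-1.263, 0.411, -0.013, 1.596, 0.006, 1.134, -0.082], TCP at [0.229, 0.581, 0.21] pointing down, gripper open.
Joint ranges: [-2.95, 2.95], [-0.29, 1.99], [-1.47, 1.44], [0.14, 2.54], [-1.03, 4.17], [0.13, 1.85], [-2.86, 2.86]. Speed limits (rad/s): [2.39, 2.39, 3.01, 3.01, 3.14, 3.14, 3.14].

INTERFACE

Orientations are given as a unit quaternion [x, y, z, w].
In Python, from plant import ctrl gives the robot as it stands.
- The arm moves only by the tool servo_tool, never from a script. Its argument "series" is one flat list of numbers, 7 for each row, row after row: the shift along the tool's x, y, z as a fraction of full scale, then the turn, a rotation vector about the tool's x, y, z as a fraction of full scale, then the opening, from 0 (shut) to 1 (fully open). In form: [x, y, z, wx, wy, wz, hand, x, y, z, wx, wy, wz, hand, ...]. A call has 1 to 10 rows; each row is the pose to reach, as a shift and turn from the pose commanded when the call began, along the tool's axes at that moment; what a row does not reach only later rows make up. Full scale, the value 1, is 40 cm for a shift and 45 degrees for a turn. A row lasts 1/12 s, in which the tool goes at most 41.7 mm and 7.16 degrees, less where a joint would pass 70% of its speed; a pose out of reach is approached as far as the arm can. A call with a number of a shift or a turn outside -1 to 1 is refused whole. A call with a gripper value outside its range is refused whole. The fingers move at their own pace and stop on an object; "force" is the grip in N (left out, the last holds). Time passes only in rows, so rows that repeat a pose let the fingers close. It gives the time, the measured TCP pose, the force, the opening and the grip force at its end, in the units of the state.
- ctrl.read_state(): the state, without advancing time (a new reading comes with each control period).
- ctrl.capture(name): name is "side" or "top"; returns the picture (480x640x3 uint8, blue, green, red); there is no depth.
- ctrl.camera_params(name): a dict with "intrinsics" (3x3 intrinsics, pixels), "distortion" ([k1, k2, p1, p2, k3] as OpenCV has them; the pictures are not rectified), "rvec" (rotation vector, rad) and "tvec" (3), from world to camera coordinates, as OpenCV has them. Camera axes: x right, y down, z forward; pixel columns grow to the right and rows downward; lengths in m; the calibration is good to about 2 mm. A picture is of the moment at which its call begins. camera_params takes no time and is no camera call.
- ctrl.sign_off(): hands the job in; it is judged then, once.
The state is a dict: "t": time; "joint_pos": joint angles; "qd": joint speeds; "effort": joint torques, N m; "position": TCP position; "eef_rot": TCP orientation; "contact_force": force on the tool from outside, world axes, zero at the start; "moment": the same for the moment, N m; "opening": opening from 0.0 (shut) to 1.0 (fully open); "grip_force": force on a finger pad.
Only numpy, scipy, OpenCV 4.12 (cv2) and the standard library are available. Lean on these libraries where they do the work, as an engineer would, in place of code of your own. Each camera call takes 0.05 s, during which the arm holds its last target. There are 200 camera calls.

## Working session

There is one attempt and no reset: what is moved stays moved. The work goes in short steps, Python scripts to look and compute and a tool call to move; the robot and the scene stay as the last step left them, time stands still between calls to the robot, and variables do not carry over. Pictures are saved under pics/ and viewed, at most 14 in all, crops included, and the job is handed in when it is done.

Besides the shell and the picture viewer there is one more tool, called after "Emit:" as name(argument=value, ...) on one line, values as JSON. servo_tool: Moves the arm, as the interface text tells. Its arguments: {"type":"object","properties":{"series":{"type":"array","items":{"type":"number"}},"force":{"type":"number"}},"required":["series"]}

```bash
ls; mkdir -p pics
python3 - <<'E'
from plant import ctrl
import cv2
for n in ("top","side"):
    cv2.imwrite(f"pics/{n}0.png",ctrl.capture(n)); print(n,ctrl.camera_params(n))
print(ctrl.read_state())
E
```

```text
pics
top {'intrinsics': array([[609.3228    ,   0.        , 311.09572715],
       [  0.        , 609.3228    , 242.1379562 ],
       [  0.        ,   0.        ,   1.        ]]), 'distortion': array([-0.08721082,  0.        ,  0.        ,  0.        ,  0.        ]), 'rvec': array([ 2.14557022, -2.17809751,  0.11645843]), 'tvec': array([0.0128992 , 0.54113145, 1.31861832])}
side {'intrinsics': array([[475.73724156,   0.        , 309.83645081],
       [  0.        , 475.73724156, 243.85672625],
       [  0.        ,   0.        ,   1.        ]]), 'distortion': array([-0.11947124,  0.        ,  0.        ,  0.        ,  0.        ]), 'rvec': array([ 2.17683679, -0.49677356,  0.24751389]), 'tvec': array([-0.49960503,  0.19220017,  0.96611635])}
{'t': 0.1, 'joint_pos': array([-1.26320751,  0.41180039, -0.01272124,  1.59697575,  0.00561891,
        1.13433253, -0.08220946]), 'qd': array([ 0.0001187 , -0.0018492 ,  0.00128262, -0.0004274 ,  0.00059022,
       -0.0009765 ,  0.00192286]), 'effort': array([ 3.74002091e-03, -6.01829696e+01,  6.84794895e-01, -3.00090122e+01,
        1.40328243e-02,  6.40741098e-03, -3.30174100e-05]), 'position': array([0.22923625, 0.58090863, 0.20884302]), 'eef_rot': array([ 1.86775356e-01,  9.82402371e-01, -7.35845953e-04, -7.95849487e-05]), 'contact_force': array([-0.57472955,  0.00895763,  0.5110847 ]), 'moment': array([-0.0133157 ,  0.01057682, -0.07955545]), 'grip_force': 0.0, 'opening': 1.0016006473634587}
```

View pics/top0.png

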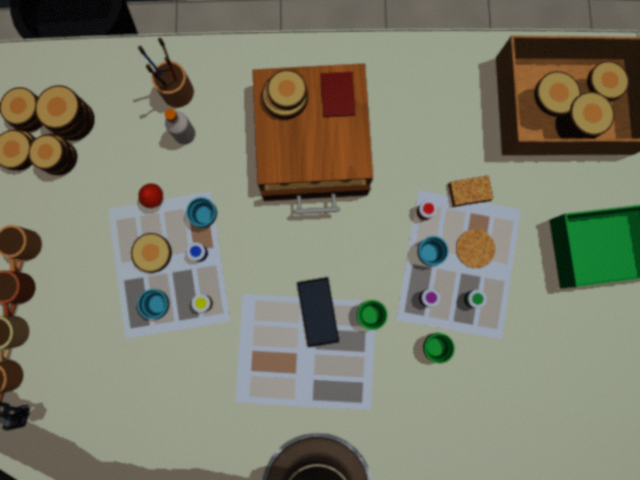

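View pics/side0.png

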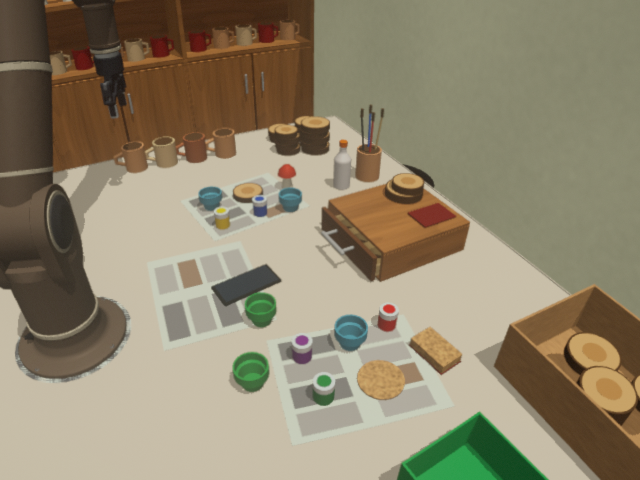

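The top view shows five pots: red (428,208), blue (196,252), yellow (201,303), purple (430,298) and green (477,299). The blue-grey beakers are at (202,212), (432,250) and (153,304). The mat is at (475,248) and the handle at (316,208). I'm ignoring the two green beakers at (371,314) and (438,348).

```bash
cat > h.py <<'E'
from plant import ctrl
import cv2, numpy as np, sys
from scipy.spatial.transform import Rotation as R
def ray(n,px):
    p=ctrl.camera_params(n); u=cv2.undistortPoints(np.float64(px).reshape(-1,1,2),p["intrinsics"],p["distortion"]).reshape(-1,2)
    M=cv2.Rodrigues(p["rvec"])[0]; o=-M.T@p["tvec"]; return o,np.c_[u,np.ones(len(u))]@M
def toplane(n,px,z):
    o,d=ray(n,px); return (o+d*((z-o[2])/d[:,2])[:,None])[:,:2]
def proj(n,P):
    p=ctrl.camera_params(n); return cv2.projectPoints(np.float64(P).reshape(-1,3),p["rvec"],p["tvec"],p["intrinsics"],p["distortion"])[0].reshape(-1,2)
HUE=dict(red=[(0,8),(172,180)],blue=[(110,128)],yellow=[(22,34)],green=[(50,80)],purple=[(135,165)],cup=[(90,107)])
def mask(img,c,s=90,v=40):
    h=cv2.cvtColor(img,cv2.COLOR_BGR2HSV); m=0
    for a,b in HUE[c]: m=m|cv2.inRange(h,(a,s,v),(b,255,255))
    return m
def blobs(m,amin,amax=1e5):
    n,l,st,ce=cv2.connectedComponentsWithStats(m,connectivity=8)
    return [(int(st[i,4]),ce[i],l==i) for i in range(1,n) if amin<=st[i,4]<=amax]
def circ(n,bm,z):
    c=max(cv2.findContours(bm.astype(np.uint8),cv2.RETR_EXTERNAL,cv2.CHAIN_APPROX_NONE)[0],key=cv2.contourArea)
    w=toplane(n,cv2.convexHull(c).reshape(-1,2),z).astype(np.float32)
    M=cv2.moments((cv2.convexHull((w*1e5).astype(np.int32)))); c0=np.array([M['m10'],M['m01']])/M['m00']/1e5
    return c0,2*np.sqrt(M['m00']/np.pi)/1e5
def white_lid(img,px,n="top",z=.05):
    "lid centre: bright unsaturated or dotted disc near px"
    h=cv2.cvtColor(img,cv2.COLOR_BGR2HSV); return h
def go(x,y,z,yaw=None,pos=None,rot=None):
    "shift (fraction of 0.4 m, tool axes) and turn for tool-down pose with tool y along world yaw"
    s=ctrl.read_state(); p=np.array(s["position"]); r=R.from_quat(s["eef_rot"])
    d=r.inv().apply(np.array([x,y,z])-p)/.4
    out=[np.round(d,4)]
    if yaw is not None:
        c=np.cos(yaw); sn=np.sin(yaw); cand=[]
        for k in (1,-1):
            Y=k*np.array([c,sn,0]); Z=np.array([0,0,-1.]); X=np.cross(Y,Z)
            cand.append((r.inv()*R.from_matrix(np.c_[X,Y,Z])).as_rotvec())
        out.append(np.round(min(cand,key=np.linalg.norm)/(np.pi/4),4))
    print("t",round(s["t"],1),"pos",p.round(4),"shift/turn",*[o.tolist() for o in out])
E
python3 - <<'E'
from h import *
img=ctrl.capture("top")
for c in HUE:
    for a,ce,m in blobs(mask(img,c),12):
        if c=="cup": print(c,a,ce.round(1),*circ("top",m,.039)) if a>200 else 0
        elif a<600: print(c,a,ce.round(1),toplane("top",ce,.05)[0].round(4))
cv2.imwrite("pics/hc.png",cv2.resize(img[160:225,245:385],None,fx=5,fy=5,interpolation=cv2.INTER_CUBIC))
E
```

```text
red 55 [172.9  72.8] [0.9326 0.3141]
red 479 [150.4 195.4] [0.6487 0.3596]
red 100 [428.1 208. ] [ 0.6106 -0.254 ]
red 27 [419.4 215.1] [ 0.5951 -0.2342]
red 65 [ 23.8 280.3] [0.4637 0.6428]
red 14 [ 25.3 288.1] [0.4463 0.6387]
red 12 [ 18.5 294.2] [0.4331 0.654 ]
blue 109 [195.2 250.9] [0.5236 0.2584]
yellow 138 [603.   85.6] [ 0.8917 -0.6734]
yellow 525 [557.2  94.8] [ 0.8691 -0.5625]
yellow 29 [299.6  87.8] [0.8901 0.0255]
yellow 82 [286.6  99.3] [0.8637 0.055 ]
yellow 99 [200.1 302.7] [0.4107 0.2472]
yellow 149 [  7.4 332.5] [0.3489 0.6773]
green 96 [477.2 298.3] [ 0.4107 -0.3543]
purple 94 [430.9 297.1] [ 0.4152 -0.2531]
cup 692 [200.9 211.7] [0.61210561 0.24867242] 0.06519446099177964
cup 696 [432.6 250.6] [ 0.51757234 -0.26266715] 0.06489557325016553
cup 742 [152.3 303.8] [0.40985007 0.35484466] 0.0665220891618958
```

View pics/hc.png

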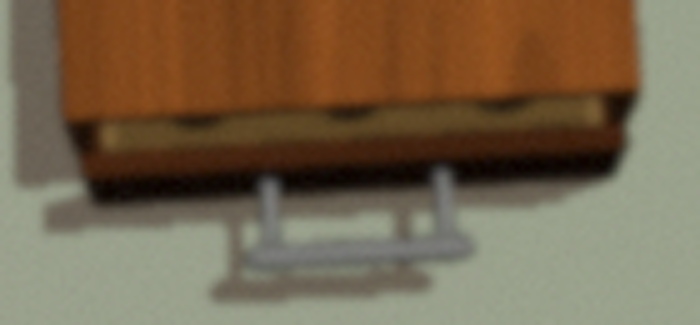

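The crop shows the bar handle running from about (294.4,211.4) to (339.4,208.6). The chest's front top edge runs from (258.6,184.4) to (372.6,178.4), and the drawer is already slightly open.

Run:
```python
from h import *
h=toplane("top",[(294.4,211.4),(339.4,208.6)],.055); print("handle",h,h.mean(0),np.linalg.norm(h[0]-h[1]))
c=toplane("top",[(258.6,184.4),(372.6,178.4)],.088); print("chest",c,c.mean(0),np.linalg.norm(c[0]-c[1]))
for q in (h,c): d=q[0]-q[1]; print(np.arctan2(d[1],d[0]))
s=ctrl.capture("side"); t=ctrl.capture("top")
P=dict(red=(.6106,-.254),blue=(.5236,.2584),yellow=(.4107,.2472),green=(.4107,-.3543),purple=(.4152,-.2531))
for k,v in P.items():
    e=proj("side",(*v,.05))[0]
    b=[(a,ce.round(1),toplane("side",ce,.05)[0].round(4)) for a,ce,m in blobs(mask(s,k),8) if np.hypot(*(ce-e))<25]
    print(k,e.round(1),b)
big=[]
for k,v in P.items():
    for n,im in(("top",t),("side",s)):
        u,w=proj(n,(*v,.05))[0].round().astype(int); big.append(cv2.resize(im[w-15:w+20,u-17:u+18],(154,154),interpolation=cv2.INTER_NEAREST))
cv2.imwrite("pics/pots.png",np.vstack([np.hstack(big[0::2]),np.hstack(big[1::2])]))
go(0.5,0,.2,0)
```

```text
handle [[ 0.60666855  0.04017359]
 [ 0.61134268 -0.05831167]] [ 0.60900562 -0.00906904] 0.09859611662472664
chest [[ 0.66114366  0.11533242]
 [ 0.67042579 -0.12948165]] [ 0.66578472 -0.00707462] 0.2449899687707917
1.6182208802988212
1.608693172153433
red [388.6 308. ] [(85, array([388.7, 308.3]), array([ 0.6103, -0.2547])), (194, array([386.2, 324.2]), array([ 0.5816, -0.2897]))]
blue [258.8 197.9] [(23, array([259. , 198.3]), array([0.5235, 0.2563])), (59, array([260.7, 211.4]), array([0.5042, 0.1933]))]
yellow [220.5 209.8] [(38, array([220.7, 210.1]), array([0.4109, 0.2456])), (132, array([222.2, 223. ]), array([0.3965, 0.1858]))]
green [323.7 379.9] [(111, array([323.8, 380.5]), array([ 0.4103, -0.3554])), (128, array([324.7, 399. ]), array([ 0.3943, -0.3901]))]
purple [301.6 339.6] [(81, array([301.6, 340. ]), array([ 0.4148, -0.2539])), (15, array([304.9, 357.7]), array([ 0.4022, -0.2951]))]
t 0.2 pos [0.2294 0.5811 0.2092] shift/turn [-1.1626, -1.1031, 0.0239] [-0.0008, 0.0006, 1.5215]
```

View pics/pots.png

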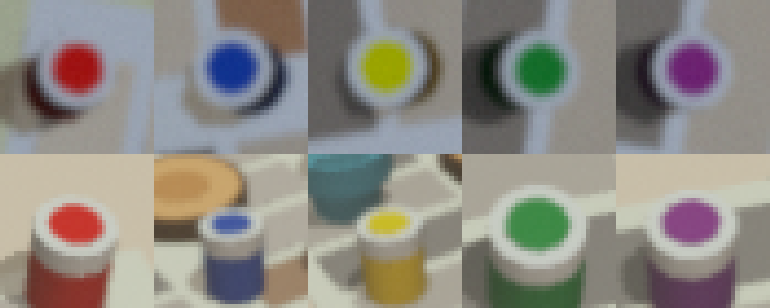

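The red, blue, yellow, green and purple dots agree between the two views to about 1 mm. I'll head for the handle first.

Emit:
servo_tool(series=[-0.6,-0.55,0,0,0,0.75,0.38,-0.6,-0.55,0,0,0,0.75,0.38,-0.6,-0.55,0,0,0,0.75,0.38,-0.6,-0.55,0,0,0,0.75,0.38,-0.6,-0.55,0,0,0,0.75,0.38,-0.6,-0.55,0,0,0,0.75,0.38,-0.6,-0.55,0,0,0,0.75,0.38,-0.6,-0.55,0,0,0,0.75,0.38,-0.6,-0.55,0,0,0,0.75,0.38,-0.6,-0.55,0,0,0,0.75,0.38], force=30)

```text
t: 1.08
position: [0.3729, 0.287, 0.21]
eef_rot: [0.466, 0.885, 0.0, 0.0]
contact_force: [-1.4, 0.0, -0.1]
opening: 0.377
grip_force: 0.0
```

```bash
python3 -c "
from h import *
go(.609,-.009,.13,.043)"
```

```text
t 1.1 pos [0.3729 0.287  0.21  ] shift/turn [-0.9443, 0.0676, 0.1997] [0.0008, -0.0005, 0.7113]
```

Emit:
servo_tool(series=[-0.944,0.068,0.2,0,0,0.711,0.38,-0.944,0.068,0.2,0,0,0.711,0.38,-0.944,0.068,0.2,0,0,0.711,0.38,-0.944,0.068,0.2,0,0,0.711,0.38,-0.944,0.068,0.2,0,0,0.711,0.38,-0.944,0.068,0.2,0,0,0.711,0.38,-0.944,0.068,0.2,0,0,0.711,0.38,-0.944,0.068,0.2,0,0,0.711,0.38,-0.944,0.068,0.2,0,0,0.711,0.38,-0.944,0.068,0.2,0,0,0.711,0.38])

```text
t: 1.92
position: [0.6118, -0.0107, 0.128]
eef_rot: [0.691, 0.723, -0.001, 0.001]
contact_force: [-0.4, -0.5, 0.4]
opening: 0.379
grip_force: 0.0
```

```bash
python3 -c "
from h import *
go(.609,-.009,.058,.043)"
```

```text
t 1.9 pos [ 0.6118 -0.0107  0.128 ] shift/turn [0.0052, -0.0069, 0.1749] [0.0002, 0.0039, 0.0017]
```

Emit:
servo_tool(series=[0.005,-0.007,0.05,0,0,0,0.38,0.005,-0.007,0.1,0,0,0,0.38,0.005,-0.007,0.14,0,0,0,0.38,0.005,-0.007,0.175,0,0,0,0.38,0.005,-0.007,0.175,0,0,0,0.38,0.005,-0.007,0.175,0,0,0,0.05,0.005,-0.007,0.175,0,0,0,0.05,0.005,-0.007,0.175,0,0,0,0.05,0.005,-0.007,0.175,0,0,0,0.05,0.005,-0.007,0.175,0,0,0,0.05], force=40)

```text
t: 2.75
position: [0.6069, -0.0041, 0.0604]
eef_rot: [0.69, 0.724, 0.001, 0.0]
contact_force: [-0.7, -0.2, -0.4]
opening: 0.052
grip_force: 0.0
```

The grip read no force, so I'll take a look.

```bash
python3 -c "
from h import *
t=ctrl.capture('top');s=ctrl.capture('side')
a=cv2.resize(t[150:250,240:400],(640,400)); u,v=proj('side',(.609,-.009,.052))[0].astype(int); print(u,v)
b=cv2.resize(s[v-60:v+40,u-80:u+80],(640,400)); cv2.imwrite('pics/g1.png',cv2.resize(np.vstack([a,b]),(480,600)))
print(ctrl.read_state()['position'])"
```

```text
331 242
[ 0.60672183 -0.00427044  0.06012434]
```

View pics/g1.png

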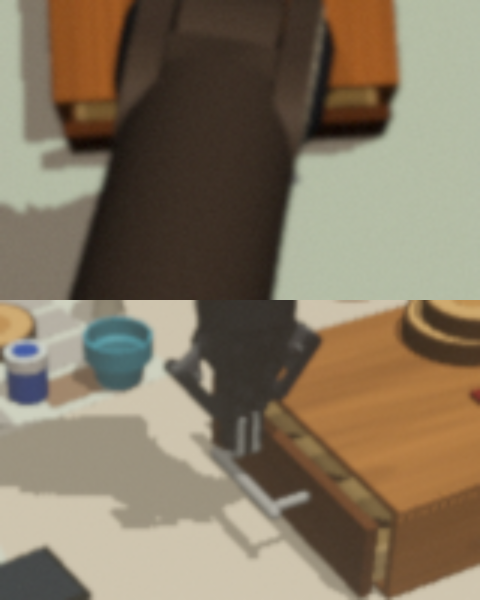

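```bash
python3 -c "
from h import *
f=lambda P:[((proj('side',P)[0]-[251,182])*3+[0,300]).round().tolist()]
print('tip',f((.6067,-.0043,.043)),'tcp',f((.6067,-.0043,.060)))
for x in (.60,.609,.615): print(x,f((x-.002,.036,.052)),f((x,-.009,.052)),f((x+.002,-.054,.052)))
print(f((.645,-.007,.075)),ctrl.read_state()['opening'],ctrl.read_state()['grip_force'],ctrl.read_state()['contact_force'])
im=cv2.imread('pics/side0.png'); cv2.imwrite('pics/sh.png',cv2.resize(im[190:290,270:430],(640,400),interpolation=2))
"
```

```text
tip [[237.0, 487.0]] tcp [[238.0, 470.0]]
0.6 [[205.0, 454.0]] [[233.0, 483.0]] [[262.0, 514.0]]
0.609 [[215.0, 451.0]] [[243.0, 481.0]] [[272.0, 511.0]]
0.615 [[222.0, 450.0]] [[249.0, 479.0]] [[279.0, 509.0]]
[[282.0, 444.0]] 0.05345827073065638 0.0 [-0.13239381  0.16272062  0.37952466]
```

View pics/sh.png

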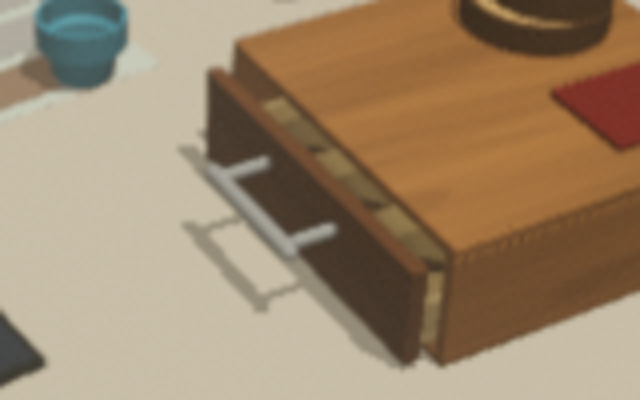

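```bash
python3 -c "
from h import *
s=ctrl.capture('side'); im=s[150:270,270:400]
im=cv2.resize(im,None,fx=5,fy=5,interpolation=2)
for P,c in (((.6067,-.0043,.043),(0,0,255)),((.6067,-.0043,.060),(0,255,255)),((.6067,-.0043,.115),(0,255,0))):
    q=((proj('side',P)[0]-[270,150])*5).astype(int); cv2.circle(im,tuple(map(int,q)),4,c,-1)
im=cv2.convertScaleAbs(im,alpha=1.6); cv2.imwrite('pics/s2.png',im)
"
```

```text
(no output)
```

View pics/s2.png

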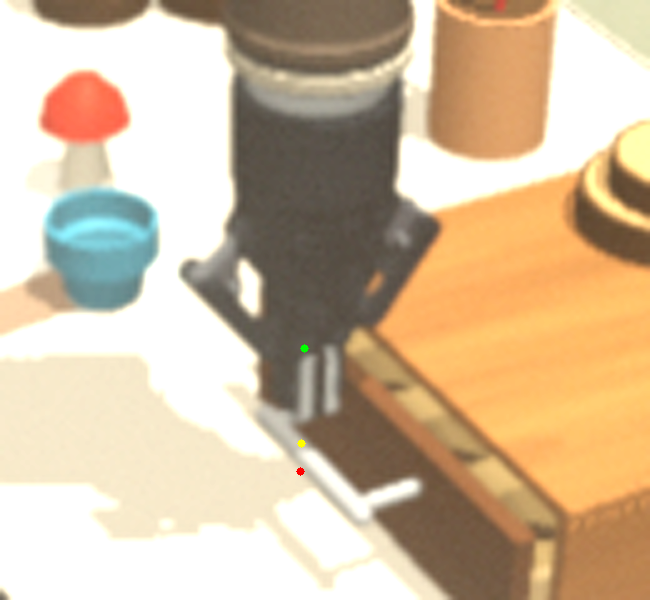

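```bash
python3 -c "
from h import *
for z in (.21,.193,.15): print(z,proj('side',(.229,.581,z)),proj('top',(.229,.581,z)))
im=cv2.imread('pics/side0.png'); a=cv2.resize(im[70:130,80:150],(560,480),interpolation=2)
cv2.imwrite('pics/st.png',a)
s=ctrl.read_state();print(s['position'],s['joint_pos'],R.from_quat(s['eef_rot']).as_matrix().round(3))
"
```

```text
0.21 [[120.8887759  121.85988616]] [[ 13.04761948 397.81688272]]
0.193 [[122.12764794 127.31863072]] [[ 17.2270392  396.63020573]]
0.15 [[125.22144272 140.82805895]] [[ 27.31222958 393.76320617]]
[ 0.60662301 -0.00435071  0.05998065] [-0.37066319  0.56846523  0.41403294  1.80556336 -0.29844019  0.82875449
  0.23628743] [[-0.047  0.999  0.001]
 [ 0.999  0.047  0.   ]
 [ 0.     0.001 -1.   ]]
```

View pics/st.png

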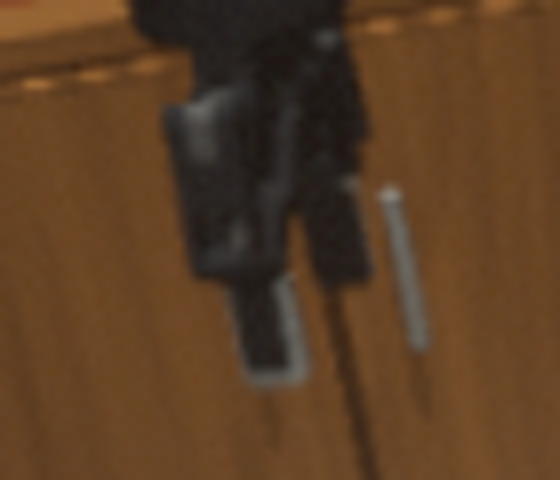

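The fingertips show about 35 mm higher than the stated tool geometry, both here and at the start. Height with the fingers shut looks like TCP +18 mm. I'll lower by that much and close.

Emit:
servo_tool(series=[-0.01,0.004,0,0,0,0,0.38,-0.01,0.004,0,0,0,0,0.38,-0.01,0.004,0.02,0,0,0,0.38,-0.01,0.004,0.045,0,0,0,0.38,-0.01,0.004,0.07,0,0,0,0.38,-0.01,0.004,0.085,0,0,0,0.38,-0.01,0.004,0.085,0,0,0,0,-0.01,0.004,0.085,0,0,0,0,-0.01,0.004,0.085,0,0,0,0,-0.01,0.004,0.085,0,0,0,0], force=40)

```text
t: 3.73
position: [0.6077, -0.0084, 0.0248]
eef_rot: [0.69, 0.724, -0.001, -0.0]
contact_force: [2.4, -0.8, -12.5]
opening: 0.104
grip_force: 38.8
```

Emit:
servo_tool(series=[0,-0.02,0,0,0,0,0,0,-0.05,0,0,0,0,0,0,-0.09,0,0,0,0,0,0,-0.13,0,0,0,0,0,0,-0.17,0,0,0,0,0,0,-0.21,0,0,0,0,0,0,-0.25,0,0,0,0,0,0,-0.29,0,0,0,0,0,0,-0.32,0,0,0,0,0,0,-0.33,0,0,0,0,0])

```text
t: 4.57
position: [0.4731, -0.0137, 0.0248]
eef_rot: [0.69, 0.724, -0.001, -0.002]
contact_force: [1.8, 4.1, -25.0]
opening: 0.105
grip_force: 38.9
```

```bash
python3 -c "
from h import *
t=ctrl.capture('top');s=ctrl.capture('side')
print(ctrl.read_state()['position'],ctrl.read_state()['opening'])
cv2.imwrite('pics/d1.png',np.hstack([cv2.resize(t[150:300,235:395],(400,375)),cv2.resize(s[170:320,250:410],(400,375))]))"
```

```text
[ 0.47372417 -0.01366744  0.02480907] 0.10598452727777917
```

View pics/d1.png

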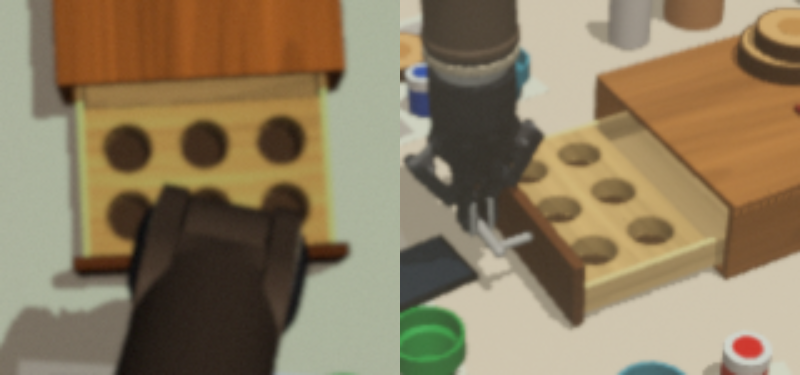

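The drawer is open and all six pockets are visible. Next I'll release the handle, lift and look.

Emit:
servo_tool(series=[0,0,0,0,0,0,0.4,0,0,0,0,0,0,0.4,0,0,0,0,0,0,0.4,0,0,-0.08,0,0,0,0.4,0,0,-0.18,0,0,0,0.4,0,0,-0.28,0,0,0,0.4,0,0,-0.38,0,0,0,0.4,0,0,-0.48,0,0,0,0.4,0,0,-0.5,0,0,0,0.7,0,0,-0.5,0,0,0,0.7])

```text
t: 5.5
position: [0.4797, -0.015, 0.23]
eef_rot: [0.69, 0.723, 0.004, 0.003]
contact_force: [-0.1, 0.1, -0.2]
opening: 0.674
grip_force: 0.0
```

Emit:
servo_tool(series=[-0.4,-0.1,0,0,0,0.95,0.7,-0.4,-0.1,0,0,0,0.95,0.7,-0.4,-0.1,0,0,0,0.95,0.7,-0.4,-0.1,0,0,0,0.95,0.7,-0.4,-0.1,0,0,0,0.95,0.7,-0.4,-0.1,0,0,0,0.95,0.7,-0.4,-0.1,0,0,0,0.95,0.7,-0.4,-0.1,0,0,0,0.95,0.7,-0.4,-0.1,0,0,0,0.95,0.7,-0.4,-0.1,0,0,0,0.95,0.7])

```text
t: 6.33
position: [0.4442, -0.1759, 0.2254]
eef_rot: [0.906, 0.424, -0.0, 0.0]
contact_force: [0.3, -0.2, 0.3]
opening: 0.698
grip_force: 0.0
```

```bash
cat >> h.py <<'E'
def pots(n="top"):
    im=ctrl.capture(n); o={}
    for k in ("red","blue","yellow","green","purple"):
        for a,ce,m in blobs(mask(im,k),50,160):
            p=toplane(n,ce,.05)[0]
            if .3<p[0]<.72 and abs(p[1])<.45: o.setdefault(k,[]).append((a,p.round(4).tolist()))
    return im,o
E
python3 -c "
from h import *
im,o=pots(); print(o)
cv2.imwrite('pics/d2.png',cv2.resize(im[150:300,235:395],(800,750))[:600])
go(.61,-.254,.13,-1.528)"
```

```text
{'red': [(100, [0.6106, -0.254])], 'blue': [(107, [0.5236, 0.2584])], 'yellow': [(60, [0.6377, 0.031]), (65, [0.566, -0.0424]), (57, [0.5662, 0.0241]), (100, [0.4107, 0.247])]}
t 6.4 pos [ 0.4442 -0.1759  0.2254] shift/turn [0.1158, 0.4433, 0.2386] [0.0, 0.0001, 1.0599]
```

View pics/d2.png

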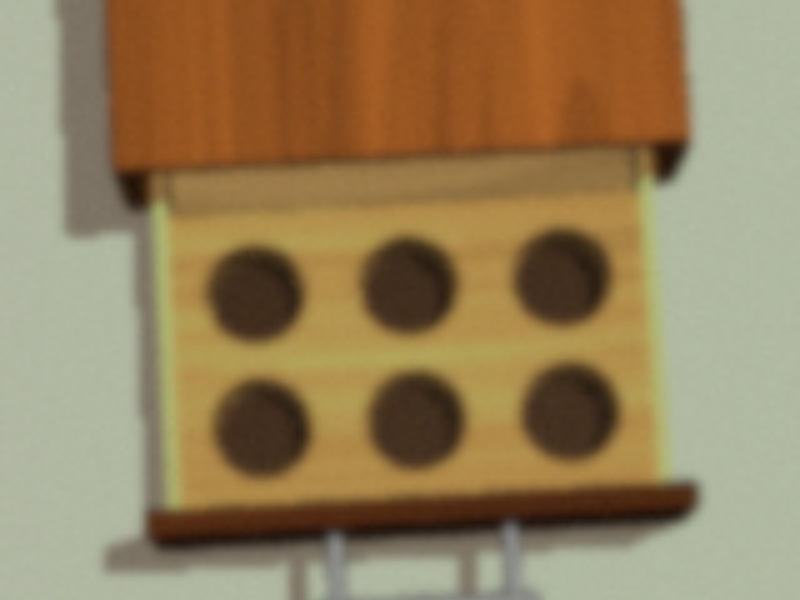

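All six pockets can be seen, with crop centres near (255,293), (408,285), (562,278), (262,428), (416,419) and (570,411). I'll fit the known grid to them.

```bash
cat >> h.py <<'E'
def pockets():
    im=ctrl.capture("top"); g=cv2.cvtColor(im,cv2.COLOR_BGR2HSV)[:,:,2]
    m=np.zeros_like(g); m[190:250,265:372]=(g[190:250,265:372]<105)*255
    b=[x for x in blobs(m,150,450)]
    P=np.array([circ("top",x[2],.040)[0] for x in b]); D=[circ("top",x[2],.040)[1] for x in b]
    return P,D
E
python3 -c "
from h import *
P,D=pockets(); print(P.round(4),np.round(D,4))
if len(P)==6:
    P=P[np.argsort(P[:,0])]; P=np.vstack([P[:3][np.argsort(P[:3,1])],P[3:][np.argsort(P[3:,1])]])
    G=np.array([(i*.06,(j-1)*.068) for i in (0,1) for j in range(3)])
    q,p=G-G.mean(0),P-P.mean(0); a=np.arctan2((q[:,0]*p[:,1]-q[:,1]*p[:,0]).sum(),(q*p).sum())
    M=np.array([[np.cos(a),-np.sin(a)],[np.sin(a),np.cos(a)]]); F=q@M.T+P.mean(0)
    print('yaw',a); print(F.round(4)); print((F-P).round(4)*1000)
"
```

```text
[[ 0.6218 -0.0761]
 [ 0.6191 -0.0082]
 [ 0.6163  0.0599]
 [ 0.5615 -0.0784]
 [ 0.559  -0.0107]
 [ 0.5562  0.0573]] [0.0403 0.0392 0.0392 0.0396 0.0392 0.0397]
yaw 0.040107691756813606
[[ 0.5617 -0.0785]
 [ 0.559  -0.0106]
 [ 0.5563  0.0574]
 [ 0.6217 -0.0761]
 [ 0.619  -0.0082]
 [ 0.6162  0.0598]]
[[ 0.2 -0.1]
 [ 0.   0.2]
 [ 0.1  0.1]
 [-0.1 -0. ]
 [-0.1  0. ]
 [-0.1 -0.1]]
```

Emit:
servo_tool(series=[0.116,0.443,0.05,0,0,1,0.7,0.116,0.443,0.05,0,0,1,0.7,0.116,0.443,0.05,0,0,1,0.7,0.116,0.443,0.05,0,0,1,0.7,0.116,0.443,0.05,0,0,1,0.7,0.116,0.443,0.05,0,0,1,0.7,0.116,0.443,0.05,0,0,1,0.7,0.116,0.443,0.05,0,0,1,0.7,0.116,0.443,0.05,0,0,1,0.7,0.116,0.443,0.05,0,0,1,0.7])

```text
t: 7.27
position: [0.6096, -0.2544, 0.2056]
eef_rot: [0.999, 0.045, 0.0, -0.0]
contact_force: [-0.2, -0.3, 1.2]
opening: 0.698
grip_force: 0.0
```

```bash
python3 -c "
from h import *
im,o=pots(); print(o)
go(.6106,-.254,.08,-1.53)"
```

```text
{'blue': [(106, [0.5237, 0.2585])], 'yellow': [(65, [0.6326, -0.1119]), (74, [0.6384, 0.0301]), (61, [0.5662, 0.0249]), (101, [0.4108, 0.2471])], 'green': [(93, [0.4107, -0.3545])], 'purple': [(57, [0.4128, -0.2558])]}
t 7.3 pos [ 0.6096 -0.2544  0.2058] shift/turn [0.0025, -0.0006, 0.3145] [-0.0005, -0.0006, 0.0613]
```

Emit:
servo_tool(series=[0.0025,0,0.1,0,0,-0.063,0.7,0.0025,0,0.2,0,0,-0.063,0.7,0.0025,0,0.3,0,0,-0.063,0.7,0.0025,0,0.38,0,0,-0.063,0.7,0.0025,0,0.44,0,0,-0.063,0.7,0.0025,0,0.47,0,0,-0.063,0.7,0.0025,0,0.484,0,0,-0.063,0.7,0.0025,0,0.484,0,0,-0.063,0.7])

```text
t: 7.98
position: [0.6104, -0.2546, 0.0118]
eef_rot: [0.998, 0.068, -0.0, -0.0]
contact_force: [-0.2, -0.2, 0.0]
opening: 0.704
grip_force: 0.0
```

```bash
python3 -c "
from h import *
go(.6106,-.254,.012,-1.531)"
```

```text
t 8.0 pos [ 0.6104 -0.2546  0.0118] shift/turn [0.0006, -0.0013, -0.0006] [-0.0004, 0.0007, 0.1235]
```

Emit:
servo_tool(series=[0,0,0,0,0,0.1235,0.7,0,0,0,0,0,0.1235,0.7,0,0,0,0,0,0.1235,0,0,0,0,0,0,0.1235,0,0,0,0,0,0,0.1235,0,0,0,0,0,0,0.1235,0,0,0,0,0,0,0.1235,0], force=30)

```text
t: 8.57
position: [0.6116, -0.2549, 0.0137]
eef_rot: [1.0, 0.021, 0.001, 0.0]
contact_force: [-0.8, 1.5, 4.6]
opening: 0.452
grip_force: 29.7
```

```bash
python3 -c "
from h import *
go(.6217,-.0761,.14,-1.531)
im=ctrl.capture('side'); u,v=proj('side',(.61,-.254,.05))[0].astype(int)
cv2.imwrite('pics/p1.png',cv2.resize(im[v-60:v+40,u-60:u+60],(600,500),interpolation=2))"
```

```text
t 8.6 pos [ 0.6116 -0.2549  0.0137] shift/turn [0.0447, -0.4454, -0.3159] [0.0005, -0.0031, 0.0024]
```

View pics/p1.png

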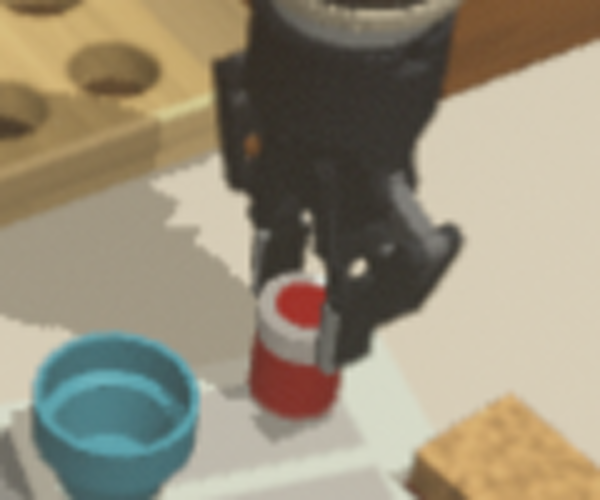

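The grip on red is good, with the tips at about half its height. I'll carry it to the back-right pocket.

Emit:
servo_tool(series=[0,0,-0.1,0,0,0,0,0,0,-0.2,0,0,0,0,0,0,-0.3,0,0,0,0,0.047,-0.1,-0.316,0,0,0,0,0.047,-0.2,-0.316,0,0,0,0,0.047,-0.3,-0.316,0,0,0,0,0.047,-0.4,-0.316,0,0,0,0,0.047,-0.445,-0.316,0,0,0,0,0.047,-0.445,-0.316,0,0,0,0,0.047,-0.445,-0.316,0,0,0,0])

```text
t: 9.45
position: [0.6226, -0.0743, 0.1389]
eef_rot: [1.0, 0.022, 0.0, -0.0]
contact_force: [-0.3, -1.0, -1.1]
opening: 0.453
grip_force: 30.9
```

```bash
python3 -c "
from h import *
go(.6227,-.0761,.031,-1.531)
s=ctrl.capture('side')
e=proj('side',(.622,-.076,.176))[0]
z=ctrl.read_state()['position'][2]+.0363
print([(a,ce.round(1),toplane('side',ce,z)[0].round(4)) for a,ce,m in blobs(mask(s,'red'),8)])"
```

```text
t 9.4 pos [ 0.6226 -0.0743  0.1389] shift/turn [-0.0001, 0.0046, 0.2697] [-0.0005, -0.0008, 0.0055]
[(255, array([265.4,  33.5]), array([1.0379, 1.5104])), (348, array([198.3,  40.8]), array([0.703 , 1.5331])), (363, array([160.5,  46.1]), array([0.5216, 1.5337])), (196, array([286.5, 171.4]), array([0.5637, 0.1511])), (627, array([431.3, 214.6]), array([ 0.7681, -0.1573])), (44, array([351.6, 211.4]), array([ 0.6189, -0.0731])), (199, array([351.7, 227.5]), array([ 0.5893, -0.1252]))]
```

Emit:
servo_tool(series=[0,0.0046,0.07,0,0,0,0,0,0.0046,0.14,0,0,0,0,0,0.0046,0.19,0,0,0,0,0,0.0046,0.21,0,0,0,0,0,0.0046,0.21,0,0,0,0,0,0.0046,0.21,0,0,0,0])

```text
t: 10.0
position: [0.6225, -0.0797, 0.055]
eef_rot: [1.0, 0.019, 0.0, 0.0]
contact_force: [0.1, -0.5, -1.4]
opening: 0.45
grip_force: 30.9
```

```bash
python3 -c "
from h import *
go(.6227,-.0761,.031,-1.531)"
```

```text
t 10.0 pos [ 0.6225 -0.0797  0.055 ] shift/turn [0.0007, -0.0091, 0.06] [0.0011, -0.0004, -0.0028]
```

Emit:
servo_tool(series=[0,0,0,0,0,0,0,0,0,0,0,0,0,0,0,0,0,0,0,0,0])

```text
t: 10.25
position: [0.6229, -0.0782, 0.0553]
eef_rot: [1.0, 0.02, 0.001, 0.0]
contact_force: [-0.1, -0.7, -1.2]
opening: 0.445
grip_force: 30.9
```

```bash
python3 -c "
from h import *
for i in range(3):
    go(.6227,-.0761,.031,-1.531); ctrl.capture('top')"
```

```text
t 10.2 pos [ 0.6229 -0.0782  0.0553] shift/turn [-0.0003, -0.0054, 0.0608] [0.0002, -0.0017, -0.0009]
t 10.3 pos [ 0.6228 -0.078   0.0551] shift/turn [-0.0001, -0.0048, 0.0604] [0.0, -0.0014, -0.0007]
t 10.3 pos [ 0.6227 -0.0779  0.055 ] shift/turn [0.0001, -0.0044, 0.0599] [-0.0001, -0.0011, -0.0004]
```

Emit:
servo_tool(series=[0,-0.0044,0,0,0,0,0,0,-0.0044,0,0,0,0,0,0,-0.0044,0.015,0,0,0,0,0,-0.0044,0.03,0,0,0,0,0,-0.0044,0.04,0,0,0,0,0,-0.0044,0.05,0,0,0,0,0,-0.0044,0.06,0,0,0,0,0,-0.0044,0.06,0,0,0,0])

```text
t: 11.07
position: [0.6223, -0.0761, 0.0298]
eef_rot: [1.0, 0.02, -0.0, -0.0]
contact_force: [0.6, -0.4, -0.1]
opening: 0.452
grip_force: 31.0
```

Emit:
servo_tool(series=[0,0,0,0,0,0,0.6,0,0,0,0,0,0,0.6,0,0,0,0,0,0,0.6,0,0,-0.05,0,0,0,0.6,0,0,-0.13,0,0,0,0.6,0,0,-0.22,0,0,0,0.6,0,0,-0.3,0,0,0,0.6,0,0,-0.3,0,0,0,0.7])

```text
t: 11.73
position: [0.6256, -0.0777, 0.1569]
eef_rot: [1.0, 0.019, 0.005, 0.0]
contact_force: [1.4, -0.2, -0.0]
opening: 0.693
grip_force: 0.0
```

Emit:
servo_tool(series=[-0.535,0.421,0,0,0,0,0.7,-0.535,0.421,0,0,0,0,0.7,-0.535,0.421,0,0,0,0,0.7,-0.535,0.421,0,0,0,0,0.7,-0.535,0.421,0,0,0,0,0.7,-0.535,0.421,0,0,0,0,0.7,-0.535,0.421,0,0,0,0,0.7,-0.535,0.421,0,0,0,0,0.7,-0.535,0.421,0,0,0,0,0.7,-0.535,0.421,0,0,0,0,0.7])

```text
t: 12.57
position: [0.416, -0.2522, 0.1504]
eef_rot: [1.0, 0.02, 0.0, -0.0]
contact_force: [0.5, -0.4, -0.4]
opening: 0.699
grip_force: 0.0
```

```bash
python3 -c "
from h import *
im,o=pots(); print(o); s,o2=pots('side'); print({k:v for k,v in o2.items() if k!='yellow'})
print([(a,ce.round(1),toplane('top',ce,.066)[0]) for a,ce,m in blobs(mask(im,'red'),40,200)])
go(.4152,-.2531,.0137,-1.531)"
```

```text
{'red': [(102, [0.6242, -0.076])], 'blue': [(108, [0.5237, 0.2585])], 'yellow': [(58, [0.6373, 0.0292]), (71, [0.566, -0.0427]), (55, [0.5661, 0.0243]), (99, [0.4107, 0.2472])]}
{'red': [(58, [0.6316, -0.0592]), (67, [0.6085, -0.0956])], 'blue': [(83, [0.5037, 0.195])], 'green': [(111, [0.4103, -0.3554]), (126, [0.3943, -0.3903])], 'purple': [(80, [0.4149, -0.2539])]}
[(57, array([172.7,  72.7]), array([0.92625449, 0.31091009])), (102, array([347.2, 203.1]), array([ 0.62138585, -0.07504171])), (56, array([ 23. , 279.7]), array([0.46423715, 0.63678435])), (41, array([ 29.1, 286.1]), array([0.44996951, 0.62227794]))]
t 12.7 pos [ 0.4163 -0.2518  0.1503] shift/turn [-0.0028, 0.003, 0.3414] [0.0001, -0.0001, 0.0022]
```

Red is seated. Next is purple, which hasn't moved.

Emit:
servo_tool(series=[-0.003,0.003,0.08,0,0,0,0.7,-0.003,0.003,0.16,0,0,0,0.7,-0.003,0.003,0.24,0,0,0,0.7,-0.003,0.003,0.3,0,0,0,0.7,-0.003,0.003,0.34,0,0,0,0.7,-0.003,0.003,0.34,0,0,0,0.7,-0.003,0.003,0.34,0,0,0,0.7,-0.003,0.003,0.34,0,0,0,0.7,-0.003,0.003,0.34,0,0,0,0.7,-0.003,0.003,0.34,0,0,0,0.7])

```text
t: 13.5
position: [0.415, -0.2541, 0.0154]
eef_rot: [1.0, 0.02, 0.001, 0.0]
contact_force: [-0.2, -0.8, -0.1]
opening: 0.7
grip_force: 0.0
```

Emit:
servo_tool(series=[0,0,0,0,0,0,0,0,0,0,0,0,0,0,0,0,0,0,0,0,0,0,0,0,0,0,0,0,0,0,0,0,0,0,0,0,0,0,0,0,0,0])

```text
t: 14.0
position: [0.4147, -0.254, 0.0152]
eef_rot: [1.0, 0.02, 0.001, -0.0]
contact_force: [-1.4, 2.7, 7.9]
opening: 0.454
grip_force: 29.2
```

```bash
python3 -c "
from h import *
go(.5617,-.0785,.13,-1.531);go(.559,-.0106,.13,-1.531);"
```

```text
t 14.0 pos [ 0.4147 -0.254   0.0152] shift/turn [0.385, -0.424, -0.2862] [-0.0003, -0.0021, -0.0006]
t 14.0 pos [ 0.4147 -0.254   0.0152] shift/turn [0.385, -0.5939, -0.2862] [-0.0003, -0.0021, -0.0006]
```

Emit:
servo_tool(series=[0,0,-0.1,0,0,0,0,0,0,-0.2,0,0,0,0,0,0,-0.286,0,0,0,0,0.1,-0.1,-0.286,0,0,0,0,0.16,-0.18,-0.286,0,0,0,0,0.22,-0.25,-0.286,0,0,0,0,0.28,-0.31,-0.286,0,0,0,0,0.34,-0.37,-0.286,0,0,0,0,0.385,-0.424,-0.286,0,0,0,0,0.385,-0.424,-0.286,0,0,0,0])

```text
t: 14.83
position: [0.5648, -0.0717, 0.1282]
eef_rot: [1.0, 0.024, 0.001, -0.001]
contact_force: [-0.1, 0.4, -1.3]
opening: 0.451
grip_force: 31.1
```

Emit:
servo_tool(series=[0,0,0.05,0,0,0,0,0,0,0.1,0,0,0,0,0,0,0.15,0,0,0,0,0,0,0.18,0,0,0,0,0,0,0.18,0,0,0,0,0,0,0.18,0,0,0,0,0,0,0.18,0,0,0,0,0,0,0.18,0,0,0,0])

```text
t: 15.5
position: [0.562, -0.0788, 0.058]
eef_rot: [1.0, 0.02, 0.001, 0.0]
contact_force: [-0.0, -0.2, -0.8]
opening: 0.444
grip_force: 31.1
```

```bash
python3 -c "
from h import *
go(.5617,-.0785,.031,-1.531)"
```

```text
t 15.5 pos [ 0.562  -0.0788  0.058 ] shift/turn [-0.0008, -0.0008, 0.0674] [0.0001, -0.0024, -0.0009]
```

Emit:
servo_tool(series=[-0.001,-0.001,0.015,0,0,0,0,-0.001,-0.001,0.03,0,0,0,0,-0.001,-0.001,0.04,0,0,0,0,-0.001,-0.001,0.05,0,0,0,0,-0.001,-0.001,0.06,0,0,0,0,-0.001,-0.001,0.067,0,0,0,0,-0.001,-0.001,0.067,0,0,0,0])

```text
t: 16.08
position: [0.5626, -0.078, 0.0312]
eef_rot: [1.0, 0.02, 0.002, -0.0]
contact_force: [-0.8, 1.8, 11.4]
opening: 0.453
grip_force: 32.1
```

Emit:
servo_tool(series=[0,0,0,0,0,0,0.6,0,0,0,0,0,0,0.6,0,0,0,0,0,0,0.6,0,0,-0.05,0,0,0,0.6,0,0,-0.13,0,0,0,0.6,0,0,-0.22,0,0,0,0.6,0,0,-0.3,0,0,0,0.6,0,0,-0.3,0,0,0,0.7])

```text
t: 16.75
position: [0.5637, -0.0796, 0.1554]
eef_rot: [1.0, 0.019, 0.004, 0.0]
contact_force: [1.4, 0.3, 0.2]
opening: 0.696
grip_force: 0.0
```

Emit:
servo_tool(series=[-0.408,0.675,0,0,0,0,0.7,-0.408,0.675,0,0,0,0,0.7,-0.408,0.675,0,0,0,0,0.7,-0.408,0.675,0,0,0,0,0.7,-0.408,0.675,0,0,0,0,0.7,-0.408,0.675,0,0,0,0,0.7,-0.408,0.675,0,0,0,0,0.7,-0.408,0.675,0,0,0,0,0.7,-0.408,0.675,0,0,0,0,0.7,-0.408,0.675,0,0,0,0,0.7])

```text
t: 17.58
position: [0.407, -0.3557, 0.1499]
eef_rot: [1.0, 0.018, -0.0, 0.0]
contact_force: [0.5, 1.4, -0.2]
opening: 0.703
grip_force: 0.0
```

```bash
python3 -c "
from h import *
im,o=pots(); print(o); s,o2=pots('side'); print({k:v for k,v in o2.items() if k!='yellow'})
for c in ('red','purple'): print([(a,toplane('top',ce,.066)[0].round(4)) for a,ce,m in blobs(mask(im,c),60,200)],[(a,toplane('side',ce,.066)[0].round(4)) for a,ce,m in blobs(mask(s,c),30,200)])
go(.4107,-.3544,.0137,-1.531)"
```

```text
{'red': [(99, [0.6262, -0.0758])], 'blue': [(106, [0.5237, 0.2585])], 'yellow': [(54, [0.6394, 0.0295]), (55, [0.5677, 0.0242]), (56, [0.5676, -0.0412]), (101, [0.4108, 0.2471])], 'purple': [(89, [0.5653, -0.0779])]}
{'blue': [(75, [0.5047, 0.1945])], 'green': [(111, [0.4103, -0.3554]), (135, [0.3939, -0.3898])]}
[(99, array([ 0.6234, -0.0749])), (130, array([0.4552, 0.6316]))] [(134, array([0.7637, 1.9012]))]
[(89, array([ 0.5632, -0.077 ]))] []
t 17.7 pos [ 0.4087 -0.3534  0.1496] shift/turn [0.0049, 0.0029, 0.3397] [-0.0012, 0.0003, 0.0001]
```

Emit:
servo_tool(series=[0.004,0.001,0.08,0,0,0,0.7,0.004,0.001,0.16,0,0,0,0.7,0.004,0.001,0.24,0,0,0,0.7,0.004,0.001,0.3,0,0,0,0.7,0.004,0.001,0.335,0,0,0,0.7,0.004,0.001,0.335,0,0,0,0.7,0.004,0.001,0.335,0,0,0,0.7,0.004,0.001,0.335,0,0,0,0.7,0.004,0.001,0.335,0,0,0,0.7,0.004,0.001,0.335,0,0,0,0.7])

```text
t: 18.52
position: [0.4108, -0.3549, 0.0171]
eef_rot: [1.0, 0.02, 0.001, 0.0]
contact_force: [0.2, 0.1, -0.1]
opening: 0.697
grip_force: 0.0
```

Emit:
servo_tool(series=[0,0,0,0,0,0,0,0,0,0,0,0,0,0,0,0,0,0,0,0,0,0,0,0,0,0,0,0,0,0,0,0,0,0,0,0,0,0,0,0,0,0])

```text
t: 19.02
position: [0.4104, -0.3548, 0.0169]
eef_rot: [1.0, 0.02, 0.001, -0.0]
contact_force: [-0.5, 2.2, 7.6]
opening: 0.448
grip_force: 29.3
```

```bash
python3 -c "
from h import *
P,D=pockets(); print(P.round(4),np.round(D,4))
s=ctrl.capture('side');print([(a,toplane('side',ce,.05)[0].round(4)) for a,ce,m in blobs(mask(s,'green'),30,150)])
go(.5608,-.0106,.13,-1.531);"
```

```text
[[ 0.6205 -0.0083]
 [ 0.6178  0.06  ]
 [ 0.5602 -0.0106]
 [ 0.5578  0.057 ]] [0.0394 0.039  0.0391 0.0388]
[(54, array([ 0.4057, -0.3533])), (128, array([ 0.3908, -0.389 ]))]
t 19.1 pos [ 0.4104 -0.3548  0.0169] shift/turn [0.4099, -0.8451, -0.2822] [-0.0001, -0.0018, -0.0007]
```

Emit:
servo_tool(series=[0,0,-0.1,0,0,0,0,0,0,-0.2,0,0,0,0,0,0,-0.282,0,0,0,0,0.04,-0.09,-0.282,0,0,0,0,0.08,-0.18,-0.282,0,0,0,0,0.12,-0.27,-0.282,0,0,0,0,0.16,-0.36,-0.282,0,0,0,0,0.2,-0.44,-0.282,0,0,0,0,0.24,-0.52,-0.282,0,0,0,0,0.28,-0.59,-0.282,0,0,0,0])

```text
t: 19.95
position: [0.513, -0.1118, 0.129]
eef_rot: [1.0, 0.02, 0.0, -0.001]
contact_force: [0.5, -0.2, -0.6]
opening: 0.447
grip_force: 31.0
```

Emit:
servo_tool(series=[0.05,-0.08,0,0,0,0,0,0.09,-0.16,0,0,0,0,0,0.129,-0.23,0,0,0,0,0,0.129,-0.255,0,0,0,0,0,0.129,-0.255,0.05,0,0,0,0,0.129,-0.255,0.1,0,0,0,0,0.129,-0.255,0.15,0,0,0,0,0.129,-0.255,0.18,0,0,0,0,0.129,-0.255,0.18,0,0,0,0,0.129,-0.255,0.18,0,0,0,0])

```text
t: 20.78
position: [0.5599, -0.011, 0.0568]
eef_rot: [1.0, 0.019, -0.0, 0.0]
contact_force: [0.3, -0.4, -0.7]
opening: 0.449
grip_force: 31.0
```

Emit:
servo_tool(series=[0,0,0,0,0,0,0,0,0,0,0,0,0,0,0,0,0,0,0,0,0])

```text
t: 21.03
position: [0.5607, -0.0105, 0.0578]
eef_rot: [1.0, 0.02, 0.001, -0.0]
contact_force: [0.1, 0.1, -1.2]
opening: 0.449
grip_force: 31.0
```

```bash
python3 -c "
from h import *
go(.5602,-.0108,.0329,-1.531)"
```

```text
t 21.0 pos [ 0.5607 -0.0105  0.0578] shift/turn [-0.0015, 0.0006, 0.0621] [-0.0005, -0.002, -0.0008]
```

Emit:
servo_tool(series=[-0.001,0,0.015,0,0,0,0,-0.001,0,0.03,0,0,0,0,-0.001,0,0.04,0,0,0,0,-0.001,0,0.05,0,0,0,0,-0.001,0,0.057,0,0,0,0,-0.001,0,0.062,0,0,0,0,-0.001,0,0.062,0,0,0,0])

```text
t: 21.62
position: [0.5612, -0.0105, 0.0329]
eef_rot: [1.0, 0.02, 0.001, -0.0]
contact_force: [-0.1, 1.3, 7.9]
opening: 0.45
grip_force: 31.7
```

Emit:
servo_tool(series=[0,0,0,0,0,0,0.6,0,0,0,0,0,0,0.6,0,0,0,0,0,0,0.6,0,0,-0.05,0,0,0,0.6,0,0,-0.13,0,0,0,0.6,0,0,-0.22,0,0,0,0.6,0,0,-0.29,0,0,0,0.6,0,0,-0.29,0,0,0,0.7])

```text
t: 22.28
position: [0.5626, -0.0114, 0.153]
eef_rot: [1.0, 0.019, 0.004, -0.0]
contact_force: [1.3, -1.0, 0.7]
opening: 0.694
grip_force: 0.0
```

Emit:
servo_tool(series=[-0.066,-0.676,0,0,0,0,0.7,-0.066,-0.676,0,0,0,0,0.7,-0.066,-0.676,0,0,0,0,0.7,-0.066,-0.676,0,0,0,0,0.7,-0.066,-0.676,0,0,0,0,0.7,-0.066,-0.676,0,0,0,0,0.7,-0.066,-0.676,0,0,0,0,0.7,-0.066,-0.676,0,0,0,0,0.7,-0.066,-0.676,0,0,0,0,0.7,-0.066,-0.676,0,0,0,0,0.7])

```text
t: 23.12
position: [0.5227, 0.2575, 0.1477]
eef_rot: [1.0, 0.019, -0.0, 0.001]
contact_force: [0.4, 0.3, 0.5]
opening: 0.702
grip_force: 0.0
```

```bash
python3 -c "
from h import *
P,D=pockets(); print(P.round(4))
im,o=pots(); print(o); s=ctrl.capture('side')
print([(a,toplane('side',ce,.05)[0].round(4)) for a,ce,m in blobs(mask(s,'blue'),8,90)])
go(.5237,.2585,.016,-1.531)"
```

```text
[[ 0.6224 -0.0082]
 [ 0.6196  0.06  ]
 [ 0.5593  0.0574]
 [ 0.5269 -0.0742]]
{'red': [(102, [0.6279, -0.0757])], 'blue': [(91, [0.5221, 0.2582])], 'yellow': [(53, [0.6408, 0.0312]), (54, [0.5691, -0.0406]), (101, [0.411, 0.2472])], 'green': [(96, [0.5633, -0.0101])], 'purple': [(90, [0.567, -0.0779])]}
[(23, array([1.0412, 0.5256])), (23, array([0.5235, 0.2563])), (76, array([0.5044, 0.1951]))]
t 23.3 pos [0.5232 0.2569 0.1481] shift/turn [0.0014, -0.004, 0.3303] [0.0002, -0.0002, -0.004]
```

Emit:
servo_tool(series=[0.001,-0.003,0.08,0,0,0,0.7,0.001,-0.003,0.16,0,0,0,0.7,0.001,-0.003,0.24,0,0,0,0.7,0.001,-0.003,0.3,0,0,0,0.7,0.001,-0.003,0.332,0,0,0,0.7,0.001,-0.003,0.332,0,0,0,0.7,0.001,-0.003,0.332,0,0,0,0.7,0.001,-0.003,0.332,0,0,0,0.7,0.001,-0.003,0.332,0,0,0,0.7,0.001,-0.003,0.332,0,0,0,0.7])

```text
t: 24.1
position: [0.524, 0.2604, 0.0166]
eef_rot: [1.0, 0.02, 0.001, -0.001]
contact_force: [-0.3, -0.5, 0.4]
opening: 0.702
grip_force: 0.0
```

Emit:
servo_tool(series=[0,0,0,0,0,0,0,0,0,0,0,0,0,0,0,0,0,0,0,0,0,0,0,0,0,0,0,0,0,0,0,0,0,0,0,0,0,0,0,0,0,0])

```text
t: 24.6
position: [0.5237, 0.2603, 0.0161]
eef_rot: [1.0, 0.02, 0.001, -0.001]
contact_force: [-1.3, -0.4, 5.4]
opening: 0.455
grip_force: 29.5
```

```bash
python3 -c "
from h import *
P,D=pockets(); print(P.round(4))
go(.6198,.0599,.13,-1.531);"
```

```text
[[ 0.6224 -0.0082]
 [ 0.6194  0.0601]
 [ 0.5593  0.0573]
 [ 0.5269 -0.0739]]
t 24.6 pos [0.5237 0.2603 0.0161] shift/turn [0.2207, 0.5097, -0.2849] [-0.0014, -0.0017, -0.0006]
```

Emit:
servo_tool(series=[0,0,-0.1,0,0,0,0,0,0,-0.2,0,0,0,0,0,0,-0.285,0,0,0,0,0.04,0.1,-0.285,0,0,0,0,0.08,0.19,-0.285,0,0,0,0,0.12,0.28,-0.285,0,0,0,0,0.16,0.37,-0.285,0,0,0,0,0.2,0.45,-0.285,0,0,0,0,0.22,0.509,-0.285,0,0,0,0,0.22,0.509,-0.285,0,0,0,0])

```text
t: 25.48
position: [0.6205, 0.0523, 0.1301]
eef_rot: [1.0, 0.016, 0.001, 0.002]
contact_force: [-0.8, -0.4, -0.2]
opening: 0.451
grip_force: 30.8
```

Emit:
servo_tool(series=[0,0,0,0,0,0,0,0,0,0.05,0,0,0,0,0,0,0.1,0,0,0,0,0,0,0.15,0,0,0,0,0,0,0.18,0,0,0,0,0,0,0.18,0,0,0,0,0,0,0.18,0,0,0,0,0,0,0.18,0,0,0,0,0,0,0.18,0,0,0,0])

```text
t: 26.23
position: [0.6197, 0.0601, 0.0584]
eef_rot: [1.0, 0.02, 0.001, -0.0]
contact_force: [0.5, -0.4, -1.2]
opening: 0.449
grip_force: 30.8
```

```bash
python3 -c "
from h import *
go(.6196,.0600,.0322,-1.531)"
```

```text
t 26.2 pos [0.6197 0.0601 0.0584] shift/turn [-0.0004, 0.0004, 0.0655] [-0.0004, -0.0022, -0.0002]
```

Emit:
servo_tool(series=[0,0,0.015,0,0,0,0,0,0,0.03,0,0,0,0,0,0,0.04,0,0,0,0,0,0,0.05,0,0,0,0,0,0,0.06,0,0,0,0,0,0,0.065,0,0,0,0,0,0,0.065,0,0,0,0])

```text
t: 26.82
position: [0.6201, 0.06, 0.0321]
eef_rot: [1.0, 0.02, 0.001, -0.0]
contact_force: [-1.4, 1.4, 7.4]
opening: 0.454
grip_force: 31.4
```

Emit:
servo_tool(series=[0,0,0,0,0,0,0.6,0,0,0,0,0,0,0.6,0,0,0,0,0,0,0.6,0,0,-0.05,0,0,0,0.6,0,0,-0.13,0,0,0,0.6,0,0,-0.22,0,0,0,0.6,0,0,-0.29,0,0,0,0.6,0,0,-0.29,0,0,0,0.7])

```text
t: 27.48
position: [0.6221, 0.059, 0.1527]
eef_rot: [1.0, 0.019, 0.004, -0.0]
contact_force: [0.6, -0.3, 0.5]
opening: 0.702
grip_force: 0.0
```

Emit:
servo_tool(series=[-0.504,-0.488,0,0,0,0,0.7,-0.504,-0.488,0,0,0,0,0.7,-0.504,-0.488,0,0,0,0,0.7,-0.504,-0.488,0,0,0,0,0.7,-0.504,-0.488,0,0,0,0,0.7,-0.504,-0.488,0,0,0,0,0.7,-0.504,-0.488,0,0,0,0,0.7,-0.504,-0.488,0,0,0,0,0.7,-0.504,-0.488,0,0,0,0,0.7,-0.504,-0.488,0,0,0,0,0.7])

```text
t: 28.32
position: [0.4101, 0.2468, 0.1471]
eef_rot: [1.0, 0.02, 0.0, 0.0]
contact_force: [0.0, 0.7, -0.4]
opening: 0.701
grip_force: 0.0
```

```bash
python3 -c "
from h import *
P,D=pockets(); print(P.round(4))
im,o=pots(); print(o); s=ctrl.capture('side')
print([(a,toplane('side',ce,.05)[0].round(4)) for a,ce,m in blobs(mask(s,'yellow'),20,190)])
go(.411,.2472,.016,-1.531)"
```

```text
[[ 0.623  -0.0079]
 [ 0.5605  0.0574]
 [ 0.5272 -0.0679]]
{'red': [(100, [0.6288, -0.0759])], 'blue': [(113, [0.6231, 0.0598])], 'yellow': [(54, [0.6417, 0.0278]), (52, [0.5709, 0.0241]), (51, [0.5702, -0.0406])], 'green': [(92, [0.5642, -0.0099])], 'purple': [(88, [0.5678, -0.0775])]}
[(39, array([0.4106, 0.2459])), (133, array([0.3964, 0.1858]))]
t 28.5 pos [0.411  0.2458 0.1472] shift/turn [0.0, -0.0037, 0.3281] [0.0004, -0.0008, -0.004]
```

Emit:
servo_tool(series=[0,-0.002,0.08,0,0,0,0.7,0,-0.002,0.16,0,0,0,0.7,0,-0.002,0.24,0,0,0,0.7,0,-0.002,0.3,0,0,0,0.7,0,-0.002,0.33,0,0,0,0.7,0,-0.002,0.33,0,0,0,0.7,0,-0.002,0.33,0,0,0,0.7,0,-0.002,0.33,0,0,0,0.7,0,-0.002,0.33,0,0,0,0.7,0,-0.002,0.33,0,0,0,0.7])

```text
t: 29.3
position: [0.4105, 0.2483, 0.0161]
eef_rot: [1.0, 0.02, 0.001, -0.001]
contact_force: [-0.2, -0.6, 0.3]
opening: 0.7
grip_force: 0.0
```

Emit:
servo_tool(series=[0,0,0,0,0,0,0,0,0,0,0,0,0,0,0,0,0,0,0,0,0,0,0,0,0,0,0,0,0,0,0,0,0,0,0,0,0,0,0,0,0,0])

```text
t: 29.8
position: [0.4103, 0.2483, 0.0159]
eef_rot: [1.0, 0.02, 0.0, -0.001]
contact_force: [-1.2, -0.4, 6.7]
opening: 0.451
grip_force: 29.5
```

```bash
python3 -c "
from h import *
P,D=pockets(); print(P.round(4))
go(.5605,.0574,.13,-1.531);"
```

```text
[[ 0.623  -0.0079]
 [ 0.5605  0.0574]
 [ 0.5272 -0.0669]]
t 29.9 pos [0.4103 0.2483 0.0159] shift/turn [0.3567, 0.4915, -0.2857] [-0.0015, -0.0011, -0.0003]
```

Emit:
servo_tool(series=[0,0,-0.1,0,0,0,0,0,0,-0.2,0,0,0,0,0,0,-0.285,0,0,0,0,0.06,0.08,-0.285,0,0,0,0,0.12,0.16,-0.285,0,0,0,0,0.18,0.24,-0.285,0,0,0,0,0.24,0.32,-0.285,0,0,0,0,0.3,0.4,-0.285,0,0,0,0,0.356,0.491,-0.285,0,0,0,0,0.356,0.491,-0.285,0,0,0,0])

```text
t: 30.68
position: [0.5635, 0.0476, 0.1305]
eef_rot: [1.0, 0.015, 0.002, 0.002]
contact_force: [-0.4, -2.4, 1.1]
opening: 0.448
grip_force: 31.3
```

Emit:
servo_tool(series=[0,0,0,0,0,0,0,0,0,0.05,0,0,0,0,0,0,0.1,0,0,0,0,0,0,0.15,0,0,0,0,0,0,0.18,0,0,0,0,0,0,0.18,0,0,0,0,0,0,0.18,0,0,0,0,0,0,0.18,0,0,0,0,0,0,0.18,0,0,0,0])

```text
t: 31.43
position: [0.5606, 0.0575, 0.0583]
eef_rot: [1.0, 0.02, 0.001, -0.0]
contact_force: [-0.3, -0.8, -0.8]
opening: 0.447
grip_force: 31.2
```

```bash
python3 -c "
from h import *
go(.5601,.0574,.032,-1.531)"
```

```text
t 31.4 pos [0.5606 0.0575 0.0583] shift/turn [-0.0013, 0.0001, 0.0658] [-0.0005, -0.0022, -0.0002]
```

Emit:
servo_tool(series=[-0.001,0,0.015,0,0,0,0,-0.001,0,0.03,0,0,0,0,-0.001,0,0.04,0,0,0,0,-0.001,0,0.05,0,0,0,0,-0.001,0,0.06,0,0,0,0,-0.001,0,0.065,0,0,0,0,-0.001,0,0.065,0,0,0,0])

```text
t: 32.02
position: [0.5606, 0.0572, 0.0318]
eef_rot: [1.0, 0.019, 0.001, -0.0]
contact_force: [-1.3, 0.6, 7.4]
opening: 0.451
grip_force: 32.1
```

Emit:
servo_tool(series=[0,0,0,0,0,0,0.6,0,0,0,0,0,0,0.6,0,0,0,0,0,0,0.6,0,0,-0.05,0,0,0,0.6,0,0,-0.13,0,0,0,0.6,0,0,-0.22,0,0,0,0.6,0,0,-0.29,0,0,0,0.6,0,0,-0.29,0,0,0,0.6])

```text
t: 32.68
position: [0.5624, 0.0565, 0.1521]
eef_rot: [1.0, 0.019, 0.004, -0.001]
contact_force: [0.3, 0.7, -0.8]
opening: 0.603
grip_force: 0.0
```

Emit:
servo_tool(series=[-0.333,0.16,0,0,0,0,0,-0.333,0.16,0,0,0,0,0,-0.333,0.16,0,0,0,0,0,-0.333,0.16,0,0,0,0,0,-0.333,0.16,0,0,0,0,0,-0.333,0.16,0,0,0,0,0,-0.333,0.16,0,0,0,0,0,-0.333,0.16,0,0,0,0,0])

```text
t: 33.35
position: [0.4301, -0.0115, 0.1473]
eef_rot: [1.0, 0.02, 0.0, 0.0]
contact_force: [1.0, -0.1, 0.4]
opening: 0.0
grip_force: 0.0
```

```bash
python3 -c "
from h import *
im,o=pots(); print(o)
s=ctrl.capture('side')
for c in HUE:
  if c!='cup': print(c,[(a,toplane('side',ce,.066)[0].round(4).tolist()) for a,ce,m in blobs(mask(s,c),20,200) if 280<ce[0]<380 and 190<ce[1]<270])
cv2.imwrite('pics/d3.png',np.hstack([cv2.resize(im[150:270,235:395],(400,300)),cv2.resize(s[160:280,260:420],(400,300))]))
go(.435,-.013,.027,-1.531)"
```

```text
{'red': [(102, [0.6295, -0.0757])], 'blue': [(110, [0.6239, 0.06])], 'yellow': [(50, [0.6427, 0.0294]), (57, [0.5707, -0.041]), (98, [0.5639, 0.0574])], 'green': [(96, [0.565, -0.0103])], 'purple': [(89, [0.5684, -0.0776])]}
red [(53, [0.6261, -0.0769]), (75, [0.6036, -0.112])]
blue [(35, [0.6205, 0.0578]), (24, [0.6029, 0.0146])]
yellow [(47, [0.5613, 0.055]), (48, [0.5437, 0.0128])]
green [(39, [0.5626, -0.0112]), (33, [0.5478, -0.0521])]
purple [(41, [0.5663, -0.0786])]
t 33.5 pos [ 0.4298 -0.0119  0.1472] shift/turn [0.0128, 0.003, 0.3005] [0.0017, -0.0004, 0.0004]
```

View pics/d3.png

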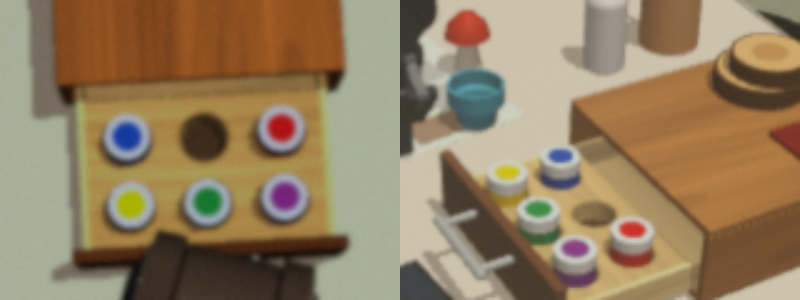

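All five pots are seated, and the two views agree at lid height 66 mm. Next I'll lower in front of the bar and push the drawer shut.

Emit:
servo_tool(series=[0.013,0.003,0.08,0,0,0,0,0.013,0.003,0.16,0,0,0,0,0.013,0.003,0.23,0,0,0,0,0.013,0.003,0.28,0,0,0,0,0.013,0.003,0.3,0,0,0,0,0.013,0.003,0.3,0,0,0,0,0.05,0.003,0.3,0,0,0,0,0.09,0.003,0.3,0,0,0,0,0.13,0.003,0.3,0,0,0,0,0.17,0.003,0.3,0,0,0,0])

```text
t: 34.28
position: [0.4969, -0.0107, 0.0281]
eef_rot: [1.0, 0.02, -0.001, -0.0]
contact_force: [-4.1, -2.3, -1.8]
opening: 0.002
grip_force: 1.6
```

Emit:
servo_tool(series=[0.03,0,0,0,0,0,0,0.06,0,0,0,0,0,0,0.09,0,0,0,0,0,0,0.12,0,0,0,0,0,0,0.15,0,0,0,0,0,0,0.18,0,0,0,0,0,0,0.2,0,0,0,0,0,0,0.2,0,0,0,0,0,0])

```text
t: 34.95
position: [0.5791, -0.0072, 0.0284]
eef_rot: [1.0, 0.02, 0.001, 0.0]
contact_force: [0.2, -0.1, 0.7]
opening: 0.006
grip_force: 0.0
```

```bash
python3 -c "
from h import *
im,o=pots(); print(o); go(.6,-.008,.027,-1.531)"
```

```text
{}
t 35.0 pos [ 0.5781 -0.0074  0.0281] shift/turn [0.0546, 0.0038, 0.0029] [0.0008, -0.0025, 0.0002]
```

Emit:
servo_tool(series=[0.015,0,0,0,0,0,0,0.03,0,0,0,0,0,0,0.045,0,0,0,0,0,0,0.055,0,0,0,0,0,0,0.065,0,0,0,0,0,0,0.065,0,0,0,0,0,0])

```text
t: 35.5
position: [0.6033, -0.0064, 0.0271]
eef_rot: [1.0, 0.02, -0.0, 0.0]
contact_force: [-0.3, 0.2, 0.2]
opening: 0.0
grip_force: 0.0
```

Emit:
servo_tool(series=[0.005,0,0,0,0,0,0,0.01,0,0,0,0,0,0,0.015,0,0,0,0,0,0,0.02,0,0,0,0,0,0,0.025,0,0,0,0,0,0,0.025,0,0,0,0,0,0])

```text
t: 36.0
position: [0.6038, -0.0063, 0.0266]
eef_rot: [1.0, 0.019, -0.008, -0.002]
contact_force: [-32.4, 1.6, 29.3]
opening: -0.001
grip_force: 16.3
```

Emit:
servo_tool(series=[0.005,0,0,0,0,0,0,0.01,0,0,0,0,0,0,0.015,0,0,0,0,0,0,0.015,0,0,0,0,0,0])

```text
t: 36.33
position: [0.6039, -0.0063, 0.0265]
eef_rot: [1.0, 0.018, -0.014, -0.003]
contact_force: [-51.8, 2.1, 47.0]
opening: -0.006
grip_force: 26.5
```

The drawer is hard against its stop. I'll back off, rise and head to the right-hand beaker.

Emit:
servo_tool(series=[-0.05,0,0,0,0,0,0,-0.1,0,0,0,0,0,0,-0.13,0,0,0,0,0,0,-0.15,0,-0.05,0,0,0,0,-0.15,0,-0.13,0,0,0,0,-0.15,0,-0.22,0,0,0,0.3,-0.15,0,-0.3,0,0,0,1,-0.15,0,-0.3,0,0,0,1,-0.15,0,-0.3,0,0,0,1])

```text
t: 37.08
position: [0.5605, -0.0078, 0.1491]
eef_rot: [1.0, 0.02, 0.002, -0.001]
contact_force: [-0.2, 0.6, -0.6]
opening: 0.566
grip_force: 0.0
```

Emit:
servo_tool(series=[-0.12,0.62,0,0,0,0,1,-0.12,0.62,0,0,0,0,1,-0.12,0.62,0,0,0,0,1,-0.12,0.62,0,0,0,0,1,-0.12,0.62,0,0,0,0,1,-0.12,0.62,0,0,0,0,1,-0.12,0.62,0,0,0,0,1,-0.12,0.62,0,0,0,0,1,-0.12,0.62,0,0,0,0,1,-0.12,0.62,0,0,0,0,1])

```text
t: 37.92
position: [0.5209, -0.256, 0.1462]
eef_rot: [1.0, 0.021, -0.001, -0.001]
contact_force: [-0.5, -0.4, -0.5]
opening: 1.002
grip_force: 0.0
```

```bash
python3 -c "
from h import *
im=ctrl.capture('top'); s=ctrl.capture('side')
# mat by cork colour
h=cv2.cvtColor(im,cv2.COLOR_BGR2HSV); m=cv2.inRange(h,(8,90,90),(25,255,255)); m[:,:420]=0; m[:220]=0; m[290:]=0
print('mat top',[(a,ce.round(1),circ('top',x,.005)) for a,ce,x in blobs(m,300)])
h=cv2.cvtColor(s,cv2.COLOR_BGR2HSV); m=cv2.inRange(h,(8,90,90),(25,255,255)); m[:355]=0; m[410:]=0; m[:,:340]=0; m[:,425:]=0
print('mat side',[(a,ce.round(1),circ('side',x,.005)) for a,ce,x in blobs(m,300)])
for n,i in (('top',im),('side',s)):
  for a,ce,x in blobs(mask(i,'cup'),150): print(n,a,ce.round(1),*circ(n,x,.039))
go(.5176,-.2627,.02,-1.531)"
```

```text
mat top []
mat side [(1463, array([381. , 379.4]), (array([ 0.52445171, -0.36971418]), np.float64(0.08882793558891781)))]
top 690 [200.9 211.8] [0.61205563 0.24862345] 0.06511929893789468
top 742 [152.2 303.8] [0.40974164 0.35494253] 0.06649988772426013
side 459 [351.3 330.6] [ 0.5201634  -0.26255391] 0.06585016930503855
t 38.0 pos [ 0.5213 -0.2558  0.1466] shift/turn [-0.0097, 0.0171, 0.3166] [-0.0011, 0.0007, 0.0031]
```

Emit:
servo_tool(series=[-0.009,0.015,0.05,0,0,0,1,-0.009,0.015,0.05,0,0,0,1,-0.009,0.015,0.05,0,0,0,1,-0.009,0.015,0.12,0,0,0,1,-0.009,0.015,0.12,0,0,0,1,-0.009,0.015,0.12,0,0,0,1])

```text
t: 38.52
position: [0.517, -0.263, 0.0991]
eef_rot: [1.0, 0.02, -0.001, -0.0]
contact_force: [-0.2, 0.3, 0.3]
opening: 1.001
grip_force: 0.0
```

```bash
python3 -c "
from h import *
im=cv2.imread('pics/top0.png')
h=cv2.cvtColor(im,cv2.COLOR_BGR2HSV); m=cv2.inRange(h,(8,90,60),(25,255,255)); m[:,:450]=0; m[:220]=0; m[290:]=0;m[:,500:]=0
print('mat top',[(a,ce.round(1),circ('top',x,.005)) for a,ce,x in blobs(m,300)])
go(.518,-.2627,.01,-1.531)"
```

```text
mat top [(1341, array([475.6, 245.1]), (array([ 0.53392559, -0.36841352]), np.float64(0.09609625226629487)))]
t 38.5 pos [ 0.517  -0.263   0.0991] shift/turn [0.003, -0.0003, 0.2227] [-0.0012, 0.0024, 0.0003]
```

Emit:
servo_tool(series=[0.002,0,0.06,0,0,0,1,0.002,0,0.12,0,0,0,1,0.002,0,0.18,0,0,0,1,0.002,0,0.222,0,0,0,1,0.002,0,0.222,0,0,0,1,0.002,0,0.222,0,0,0,1])

```text
t: 39.02
position: [0.5183, -0.2641, 0.0112]
eef_rot: [1.0, 0.02, -0.0, 0.0]
contact_force: [0.6, -0.3, 0.2]
opening: 1.0
grip_force: 0.0
```

Emit:
servo_tool(series=[0,0,0,0,0,0,0.5,0,0,0,0,0,0,0.5,0,0,0,0,0,0,0.5,0,0,0,0,0,0,0.5,0,0,0,0,0,0,0.5,0,0,0,0,0,0,0.5], force=25)

```text
t: 39.52
position: [0.5193, -0.2644, 0.0124]
eef_rot: [1.0, 0.02, 0.001, 0.0]
contact_force: [-0.1, 0.9, 5.2]
opening: 0.745
grip_force: 26.4
```

```bash
python3 -c "
from h import *
im=ctrl.capture('side'); u,v=proj('side',(.52,-.263,.04))[0].astype(int)
cv2.imwrite('pics/c1.png',cv2.resize(im[v-60:v+60,u-60:u+100],(640,480),interpolation=2))
go(.525,-.369,.06,-1.531)"
```

```text
t 39.6 pos [ 0.5192 -0.2645  0.0124] shift/turn [0.0044, 0.2618, -0.1188] [0.001, -0.0036, -0.0004]
```

View pics/c1.png

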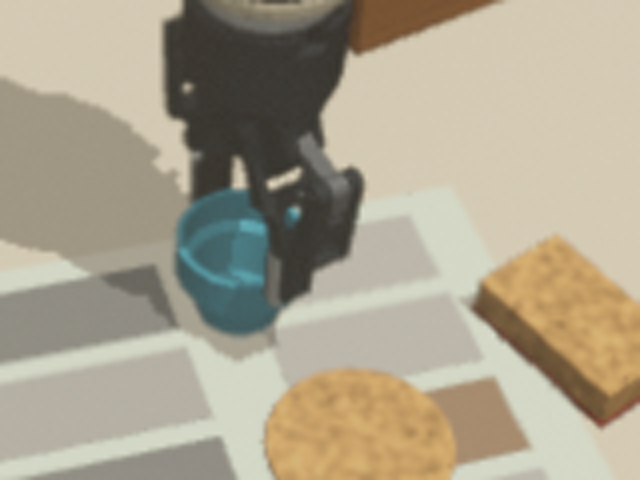

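The tips hold the collar with its lower edge just covered. I'll place it on the mat.

Emit:
servo_tool(series=[0,0,-0.08,0,0,0,0.5,0,0,-0.12,0,0,0,0.5,0.007,0.08,-0.12,0,0,0,0.5,0.007,0.17,-0.12,0,0,0,0.5,0.007,0.262,-0.12,0,0,0,0.5,0.007,0.262,-0.12,0,0,0,0.5,0.007,0.262,-0.12,0,0,0,0.5,0.007,0.262,-0.12,0,0,0,0.5,0.007,0.262,-0.08,0,0,0,0.5,0.007,0.262,-0.04,0,0,0,0.5])

```text
t: 40.4
position: [0.5265, -0.3671, 0.0272]
eef_rot: [1.0, 0.021, 0.001, -0.0]
contact_force: [0.4, 0.1, -1.3]
opening: 0.745
grip_force: 29.3
```

Emit:
servo_tool(series=[0,0,0.01,0,0,0,0.5,0,0,0.02,0,0,0,0.5,0,0,0.025,0,0,0,0.5,0,0,0.025,0,0,0,0.5,0,0,0.025,0,0,0,0.5])

```text
t: 40.82
position: [0.5256, -0.368, 0.0174]
eef_rot: [1.0, 0.02, 0.001, -0.0]
contact_force: [-0.7, 2.3, 4.9]
opening: 0.743
grip_force: 29.8
```

```bash
python3 -c "
from h import *
go(.525,-.369,.018,-1.531)"
```

```text
t 40.8 pos [ 0.5256 -0.368   0.0174] shift/turn [-0.0017, 0.0024, -0.0014] [-0.0002, -0.0014, 0.0004]
```

Emit:
servo_tool(series=[0,0,0,0,0,0,1,0,0,0,0,0,0,1,0,0,0,0,0,0,1,0,0,-0.05,0,0,0,1,0,0,-0.15,0,0,0,1,0,0,-0.25,0,0,0,1,0,0,-0.32,0,0,0,1,0,0,-0.32,0,0,0,1])

```text
t: 41.48
position: [0.527, -0.3715, 0.1508]
eef_rot: [1.0, 0.019, 0.004, 0.003]
contact_force: [0.2, -0.8, -0.1]
opening: 0.999
grip_force: 0.0
```

Emit:
servo_tool(series=[0,-0.95,0,0,0,0,1,0,-0.95,0,0,0,0,1,0,-0.95,0,0,0,0,1,0,-0.95,0,0,0,0,1,0,-0.95,0,0,0,0,1,0,-0.95,0,0,0,0,1,0,-0.95,0,0,0,0,1,0,-0.95,0,0,0,0,1,0,-0.95,0,0,0,0,1,0,-0.95,0,0,0,0,1])

```text
t: 42.32
position: [0.5094, 0.0199, 0.1433]
eef_rot: [1.0, 0.025, -0.001, -0.001]
contact_force: [-0.9, 0.7, 0.2]
opening: 0.998
grip_force: 0.0
```

Emit:
servo_tool(series=[0.277,-0.58,0,0,0,0,1,0.277,-0.58,0,0,0,0,1,0.277,-0.58,0,0,0,0,1,0.277,-0.58,0,0,0,0,1,0.277,-0.58,0,0,0,0,1,0.277,-0.58,0,0,0,0,1,0.277,-0.58,0,0,0,0,1,0.277,-0.58,0,0,0,0,1,0.277,-0.58,0,0,0,0,1])

```text
t: 43.07
position: [0.6114, 0.2469, 0.1435]
eef_rot: [1.0, 0.02, -0.0, 0.001]
contact_force: [0.3, -1.3, -0.0]
opening: 1.002
grip_force: 0.0
```

```bash
python3 -c "
from h import *
for n,zz in (('top',.044),('side',.044)):
  for a,ce,x in blobs(mask(ctrl.capture(n),'cup'),150): print(n,a,ce.round(1),*circ(n,x,zz))
go(.6121,.2486,.016,-1.531)"
```

```text
top 608 [200.8 213.2] [0.60866198 0.24810877] 0.06179587026433998
top 692 [480.7 246.7] [ 0.52390461 -0.36848917] 0.06451529424234329
top 429 [157.8 304.4] [0.40843272 0.34135641] 0.05032802005527625
side 868 [382.1 366. ] [ 0.52407729 -0.36884152] 0.07108765199986447
t 43.2 pos [0.6115 0.2453 0.1443] shift/turn [0.0019, -0.0083, 0.3207] [0.001, 0.0004, -0.0033]
```

Emit:
servo_tool(series=[0.002,-0.006,0.05,0,0,0,1,0.002,-0.006,0.12,0,0,0,1,0.002,-0.006,0.18,0,0,0,1,0.002,-0.006,0.25,0,0,0,1,0.002,-0.006,0.3,0,0,0,1,0.002,-0.006,0.32,0,0,0,1,0.002,-0.006,0.32,0,0,0,1,0.002,-0.006,0.32,0,0,0,1,0.002,-0.006,0.32,0,0,0,1])

```text
t: 43.92
position: [0.6135, 0.2494, 0.0182]
eef_rot: [1.0, 0.019, 0.001, -0.0]
contact_force: [0.5, -0.1, 0.7]
opening: 0.997
grip_force: 0.0
```

Emit:
servo_tool(series=[0,0,0,0,0,0,0.5,0,0,0,0,0,0,0.5,0,0,0,0,0,0,0.5,0,0,0,0,0,0,0.5,0,0,0,0,0,0,0.5,0,0,0,0,0,0,0.5])

```text
t: 44.42
position: [0.6133, 0.25, 0.0186]
eef_rot: [1.0, 0.02, 0.001, -0.001]
contact_force: [-3.0, -0.0, 10.5]
opening: 0.754
grip_force: 25.0
```

```bash
python3 -c "
from h import *
go(.524,-.368,.14,-1.531)"
```

```text
t 44.4 pos [0.6133 0.25   0.0186] shift/turn [-0.2833, 1.5345, -0.3061] [-0.0017, -0.0027, -0.0006]
```

Emit:
servo_tool(series=[0,0,-0.1,0,0,0,0.5,0,0,-0.2,0,0,0,0.5,0,0,-0.306,0,0,0,0.5,-0.15,0.6,-0.306,0,0,0,0.5,-0.15,0.6,-0.306,0,0,0,0.5,-0.15,0.6,-0.306,0,0,0,0.5,-0.15,0.6,-0.306,0,0,0,0.5,-0.15,0.6,-0.306,0,0,0,0.5,-0.15,0.6,-0.306,0,0,0,0.5,-0.15,0.6,-0.306,0,0,0,0.5])

```text
t: 45.25
position: [0.5599, -0.0019, 0.1406]
eef_rot: [1.0, 0.014, 0.001, 0.001]
contact_force: [-0.9, -0.4, -0.1]
opening: 0.752
grip_force: 27.8
```

Emit:
servo_tool(series=[-0.13,0.934,0,0,0,0,0.5,-0.13,0.934,0,0,0,0,0.5,-0.13,0.934,0,0,0,0,0.5,-0.13,0.934,0,0,0,0,0.5,-0.13,0.934,0,0,0,0,0.5,-0.13,0.934,0,0,0,0,0.5,-0.13,0.934,0,0,0,0,0.5,-0.13,0.934,0,0,0,0,0.5,-0.13,0.934,0,0,0,0,0.5,-0.13,0.934,0,0,0,0,0.5])

```text
t: 46.08
position: [0.5205, -0.3778, 0.1405]
eef_rot: [1.0, 0.015, 0.0, 0.003]
contact_force: [-1.9, 0.8, 0.0]
opening: 0.755
grip_force: 27.9
```

Emit:
servo_tool(series=[0,0,0,0,0,0,0.5,0,0,0,0,0,0,0.5,0,0,0,0,0,0,0.5,0,0,0,0,0,0,0.5,0,0,0,0,0,0,0.5,0,0,0,0,0,0,0.5])

```text
t: 46.58
position: [0.5253, -0.3664, 0.1389]
eef_rot: [1.0, 0.021, 0.0, -0.0]
contact_force: [-0.6, 0.2, -0.5]
opening: 0.756
grip_force: 27.9
```

```bash
python3 -c "
from h import *
go(.5252,-.368,.0456,-1.531)"
```

```text
t 46.6 pos [ 0.5253 -0.3664  0.1389] shift/turn [-0.0004, 0.004, 0.2332] [-0.0005, -0.0004, 0.002]
```

Emit:
servo_tool(series=[0,0.003,0.05,0,0,0,0.5,0,0.003,0.1,0,0,0,0.5,0,0.003,0.14,0,0,0,0.5,0,0.003,0.17,0,0,0,0.5,0,0.003,0.19,0,0,0,0.5,0,0.003,0.205,0,0,0,0.5,0,0.003,0.22,0,0,0,0.5,0,0.003,0.231,0,0,0,0.5,0,0.003,0.231,0,0,0,0.5])

```text
t: 47.33
position: [0.5247, -0.3691, 0.0462]
eef_rot: [1.0, 0.02, 0.0, 0.0]
contact_force: [0.4, 0.7, 0.2]
opening: 0.755
grip_force: 27.9
```

Emit:
servo_tool(series=[0,0,0.002,0,0,0,0.5,0,0,0.002,0,0,0,0.5,0,0,0.002,0,0,0,1,0,0,0.002,0,0,0,1,0,0,0.002,0,0,0,1,0,0,-0.05,0,0,0,1,0,0,-0.12,0,0,0,1,0,0,-0.2,0,0,0,1,0,0,-0.25,0,0,0,1,0,0,-0.25,0,0,0,1])

```text
t: 48.17
position: [0.5262, -0.3711, 0.1513]
eef_rot: [1.0, 0.019, 0.003, 0.002]
contact_force: [-0.0, -0.0, 0.3]
opening: 1.001
grip_force: 0.0
```

Emit:
servo_tool(series=[-0.1,-0.92,0,0,0,0,1,-0.1,-0.92,0,0,0,0,1,-0.1,-0.92,0,0,0,0,1,-0.1,-0.92,0,0,0,0,1,-0.1,-0.92,0,0,0,0,1,-0.1,-0.92,0,0,0,0,1,-0.1,-0.92,0,0,0,0,1,-0.1,-0.92,0,0,0,0,1,-0.1,-0.92,0,0,0,0,1,-0.1,-0.92,0,0,0,0,1])

```text
t: 49.0
position: [0.4687, 0.0057, 0.1454]
eef_rot: [1.0, 0.025, -0.001, -0.002]
contact_force: [0.3, 1.4, -0.2]
opening: 0.997
grip_force: 0.0
```

Emit:
servo_tool(series=[-0.115,-0.9,0,0,0,0,1,-0.115,-0.9,0,0,0,0,1,-0.115,-0.9,0,0,0,0,1,-0.115,-0.9,0,0,0,0,1,-0.115,-0.9,0,0,0,0,1,-0.115,-0.9,0,0,0,0,1,-0.115,-0.9,0,0,0,0,1,-0.115,-0.9,0,0,0,0,1,-0.115,-0.9,0,0,0,0,1,-0.115,-0.9,0,0,0,0,1])

```text
t: 49.83
position: [0.4075, 0.3623, 0.1454]
eef_rot: [1.0, 0.024, -0.0, -0.001]
contact_force: [0.5, 1.0, 0.1]
opening: 1.001
grip_force: 0.0
```

Emit:
servo_tool(series=[0,0,0.05,0,0,0,1,0,0,0.05,0,0,0,1,0,0,0.05,0,0,0,1,0,0,0.05,0,0,0,1,0,0,0.05,0,0,0,1])

```text
t: 50.25
position: [0.4107, 0.3547, 0.1271]
eef_rot: [1.0, 0.019, 0.0, -0.0]
contact_force: [-0.6, 0.3, -0.2]
opening: 1.004
grip_force: 0.0
```

```bash
python3 -c "
from h import *
for n,zz in (('top',.066),('side',.044)):
  for a,ce,x in blobs(mask(ctrl.capture(n),'cup'),150): print(n,a,ce.round(1),*circ(n,x,zz))
go(.4098,.3549,.016,-1.531)"
```

```text
top 759 [483.1 245.8] [ 0.52342848 -0.36780563] 0.06731710050415922
top 236 [154.6 311.7] [0.3933878  0.34296176] 0.03928143548600717
side 1054 [383.8 362.1] [ 0.53097898 -0.36168823] 0.08008344442379438
t 50.4 pos [0.4105 0.355  0.1271] shift/turn [-0.002, 0.0004, 0.2778] [-0.0013, -0.0007, -0.0016]
```

Emit:
servo_tool(series=[-0.001,0,0.05,0,0,0,1,-0.001,0,0.12,0,0,0,1,-0.001,0,0.18,0,0,0,1,-0.001,0,0.24,0,0,0,1,-0.001,0,0.274,0,0,0,1,-0.001,0,0.274,0,0,0,1,-0.001,0,0.274,0,0,0,1,-0.001,0,0.274,0,0,0,1])

```text
t: 51.02
position: [0.4106, 0.3555, 0.018]
eef_rot: [1.0, 0.019, 0.001, -0.001]
contact_force: [-0.1, 0.0, -0.1]
opening: 1.0
grip_force: 0.0
```

Emit:
servo_tool(series=[0,0,0,0,0,0,0.5,0,0,0,0,0,0,0.5,0,0,0,0,0,0,0.5,0,0,0,0,0,0,0.5,0,0,0,0,0,0,0.5,0,0,0,0,0,0,0.5])

```text
t: 51.52
position: [0.4104, 0.3558, 0.0187]
eef_rot: [1.0, 0.02, 0.001, -0.001]
contact_force: [-2.0, -1.1, 12.6]
opening: 0.754
grip_force: 24.3
```

```bash
python3 -c "
from h import *
go(.5247,-.368,.16,-1.531)"
```

```text
t 51.5 pos [0.4104 0.3558 0.0187] shift/turn [0.2149, 1.8184, -0.3574] [-0.003, -0.0014, -0.0006]
```

Emit:
servo_tool(series=[0,0,-0.1,0,0,0,0.5,0,0,-0.2,0,0,0,0.5,0,0,-0.3,0,0,0,0.5,0,0,-0.357,0,0,0,0.5,0.065,0.54,-0.357,0,0,0,0.5,0.065,0.54,-0.357,0,0,0,0.5,0.065,0.54,-0.357,0,0,0,0.5,0.065,0.54,-0.357,0,0,0,0.5,0.065,0.54,-0.357,0,0,0,0.5,0.065,0.54,-0.357,0,0,0,0.5])

```text
t: 52.35
position: [0.4447, 0.1338, 0.1606]
eef_rot: [1.0, 0.016, 0.001, -0.0]
contact_force: [-0.5, -0.5, -1.3]
opening: 0.749
grip_force: 27.7
```

Emit:
servo_tool(series=[0.1,0.9,0,0,0,0,0.5,0.1,0.9,0,0,0,0,0.5,0.1,0.9,0,0,0,0,0.5,0.1,0.9,0,0,0,0,0.5,0.1,0.9,0,0,0,0,0.5,0.1,0.9,0,0,0,0,0.5,0.1,0.9,0,0,0,0,0.5,0.1,0.9,0,0,0,0,0.5,0.1,0.9,0,0,0,0,0.5,0.1,0.9,0,0,0,0,0.5])

```text
t: 53.18
position: [0.4978, -0.2254, 0.161]
eef_rot: [1.0, 0.016, 0.001, 0.002]
contact_force: [0.2, -0.2, 0.0]
opening: 0.749
grip_force: 27.8
```

Emit:
servo_tool(series=[0.05,0.378,0,0,0,0,0.5,0.05,0.378,0,0,0,0,0.5,0.05,0.378,0,0,0,0,0.5,0.05,0.378,0,0,0,0,0.5,0.05,0.378,0,0,0,0,0.5,0.05,0.378,0,0,0,0,0.5,0.05,0.378,0,0,0,0,0.5,0.05,0.378,0,0,0,0,0.5,0.05,0.378,0,0,0,0,0.5,0.05,0.378,0,0,0,0,0.5])

```text
t: 54.02
position: [0.5248, -0.3667, 0.1598]
eef_rot: [1.0, 0.021, 0.0, -0.0]
contact_force: [0.1, 0.2, -0.5]
opening: 0.751
grip_force: 27.9
```

```bash
python3 -c "
from h import *
go(.5246,-.368,.0677,-1.531)"
```

```text
t 54.0 pos [ 0.5248 -0.3667  0.1598] shift/turn [-0.0007, 0.0034, 0.2302] [-0.0008, -0.0007, 0.0018]
```

Emit:
servo_tool(series=[0,0.002,0.05,0,0,0,0.5,0,0.002,0.1,0,0,0,0.5,0,0.002,0.14,0,0,0,0.5,0,0.002,0.17,0,0,0,0.5,0,0.002,0.19,0,0,0,0.5,0,0.002,0.205,0,0,0,0.5,0,0.002,0.22,0,0,0,0.5,0,0.002,0.23,0,0,0,0.5,0,0.002,0.23,0,0,0,0.5,0,0.002,0.23,0,0,0,0.5])

```text
t: 54.85
position: [0.5246, -0.3693, 0.0681]
eef_rot: [1.0, 0.02, 0.001, 0.0]
contact_force: [1.0, 0.3, 0.8]
opening: 0.748
grip_force: 28.0
```

Now I'll release, lift clear, move aside and check.

Emit:
servo_tool(series=[0,-0.002,0.002,0,0,0,0.5,0,-0.002,0.002,0,0,0,0.5,0,-0.002,0.002,0,0,0,1,0,-0.002,0.002,0,0,0,1,0,-0.002,0.002,0,0,0,1,0,-0.002,-0.04,0,0,0,1,0,-0.002,-0.1,0,0,0,1,0,-0.002,-0.18,0,0,0,1,0,-0.002,-0.25,0,0,0,1,0,-0.002,-0.25,0,0,0,1])

```text
t: 55.68
position: [0.5258, -0.3706, 0.1731]
eef_rot: [1.0, 0.019, 0.003, 0.002]
contact_force: [0.6, -0.6, 0.4]
opening: 0.996
grip_force: 0.0
```

Emit:
servo_tool(series=[-0.35,-0.7,-0.05,0,0,0,1,-0.35,-0.7,-0.05,0,0,0,1,-0.35,-0.7,-0.05,0,0,0,1,-0.35,-0.7,-0.05,0,0,0,1,-0.35,-0.7,-0.05,0,0,0,1,-0.35,-0.7,-0.05,0,0,0,1,-0.35,-0.7,-0.05,0,0,0,1,-0.35,-0.7,-0.05,0,0,0,1,-0.35,-0.7,-0.05,0,0,0,1,-0.35,-0.7,-0.05,0,0,0,1])

```text
t: 56.52
position: [0.372, -0.0906, 0.1871]
eef_rot: [1.0, 0.022, 0.0, -0.002]
contact_force: [-0.1, 0.5, 0.2]
opening: 1.0
grip_force: 0.0
```

```bash
python3 -c "
from h import *
t=ctrl.capture('top');s=ctrl.capture('side')
for a,ce,x in blobs(mask(t,'cup'),150): print(a,ce.round(1),*circ('top',x,.088))
a=t[140:300,235:395]; b=t[200:300,420:520]; c=s[300:420,320:460]
cv2.imwrite('pics/e.png',np.hstack([cv2.resize(i,(266,266)) for i in (a,b,c)]))
print(ctrl.read_state()['contact_force'])"
```

```text
818 [485.7 244.5] [ 0.52371951 -0.3659331 ] 0.06983816743367047
[-0.30341872  0.06094058  0.82646253]
```

View pics/e.png

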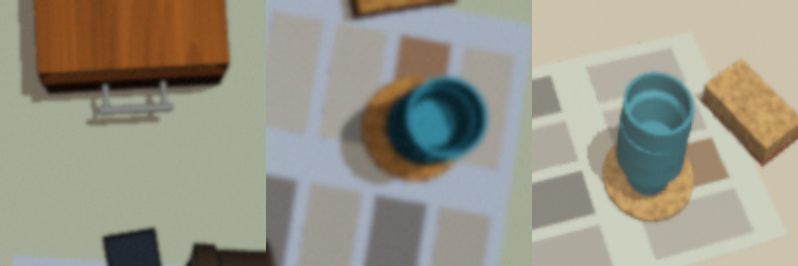

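The three beakers are nested straight on the mat and the drawer is shut. I'm handing the job in.

```bash
python3 -c "
from plant import ctrl
print(ctrl.sign_off())"
```

```text
the job is handed in; nothing more can be done
None
```

I handed the job in: all five paint pots stand in their own pockets in the drawer, which is pushed against its stop, and the three blue-grey beakers are nested on the cork mat; no verdict was returned.

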